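# Pin and lock the sextant case hold-down

## Robot

A 6-joint arm with a two-finger parallel gripper is mounted at the origin on the work surface. World frame = base frame: x ahead of the robot, y to its left, z up, the work surface at z = 0. Lengths are in m, angles in rad, forces in N, time in s.
With the tool pointing down it reaches from about 0.3 to 0.75 m from the base axis. Payload 8.5 kg.
Tool frame: the origin (TCP) lies midway between the tips of the shut fingers; the grasp point (between the pads) lies 19 mm behind it; z points along the fingers, y is the direction in which the jaws open and shut (so a half turn about z gives the same grasp; the last joint's range is limited). The gripper opens to 88 mm and grips with 3 to 60 N. Pads are 18 mm wide; open, the fingers measure 123 mm over their backs; the gripper's body (75 mm by 187 mm) begins 45 mm behind the grasp point.
Start: joints at [1.031, 0.381, 1.297, -0, 1.464, -0.215], TCP at [0.176, 0.521, 0.239] pointing down, gripper open.
Joint ranges: [-3.11, 3.11], [-0.89, 2.33], [0.22, 2.48], [-1.42, 4.56], [0.17, 2.85], [-2.88, 2.88]. Speed limits (rad/s): [2.39, 2.39, 3.14, 3.14, 3.14, 3.14].

## Interface

Orientations are given as a unit quaternion [x, y, z, w].
In Python, from bench import observe, grab_frame, close_job gives the robot as it stands.
- The arm moves only by the shell command python3 -m handwheel 'ROWS' [FORCE]. ROWS is JSON, a list of rows, each a list of 3 entries, a list of its own where there are three numbers: the finger opening in cm, from 0 to 8.81, then the shift along the tool's x, y, z in cm, then the turn, a rotation vector about the tool's x, y, z in degrees. A call has 1 to 10 rows; each row is the pose to reach, as a shift and turn from the pose commanded when the call began, along the tool's axes at that moment; what a row does not reach only later rows make up. A row lasts 1/12 s, in which the tool goes at most 41.7 mm and 7.16 degrees, less where a joint would pass 70% of its speed; a pose out of reach is approached as far as the arm can. A call with a gripper value outside its range is refused whole. The fingers move at their own pace and stop on an object; FORCE is the grip in N (left out, the last holds). Time passes only in rows, so rows that repeat a pose let the fingers close. It gives the time, the measured TCP pose, the force and the opening at its end, in the units of the state.
- observe(): the state, without advancing time (a new reading comes with each control period).
- grab_frame(name): name is "side" or "top" or "wrist"; returns a dict with "image" (384x512x3 uint8, red, green, blue), "fx", "fy", "cx", "cy" (pixels), "distortion" ([k1, k2, p1, p2, k3] as OpenCV has them; the pictures are not rectified), "rvec" (rotation vector, rad) and "tvec" (3), from world to camera coordinates, as OpenCV has them; the wrist camera has in their place "tool_from_camera" (4x4, takes a point from camera to tool coordinates, whose origin is the TCP and whose axes are the flange's). Camera axes: x right, y down, z forward; pixel columns grow to the right and rows downward; lengths in m; the calibration is good to about 2 mm. A picture is of the moment at which its call begins: read the wrist's pose just before it. There is no depth.
- close_job(): hands the job in, once; it reports no verdict.
The state is a dict: "time": time; "joints": joint angles; "dq": joint speeds; "joint_torque": joint torques, N m; "tcp_pos": TCP position; "eef_rot": TCP orientation; "force": force on the tool from outside, world axes, zero at the start; "torque": the same for the moment, N m; "opening": opening from 0.0 (shut) to 1.0 (fully open).
Only numpy, scipy, OpenCV 4.12 (cv2) and the standard library are available. Lean on these libraries where they do the work, as an engineer would, in place of code of your own. Each camera call takes 0.05 s, during which the arm holds its last target.

## Task

Make the sextant case fast for sea: pick up the linchpin and, with its ring still up, slide the shank through the eye of the hold-down lug until the head is fully home against the lug, then swing the sprung ring down over the end of the pin until it snaps shut, and let go. The lug's height is not known exactly, so feel for it; work gently, never forcing pin or ring against the lug, and leave the filter, the hex key and the mirror tool where they lie.

Things in the scene. Friction and masses are not known exactly. Their poses are not given: they have to be found in the camera images.
- pin: Dark steel linchpin, about 0.2 kg, lying on its head. Origin: on the shank's axis at the shoulder where shank meets head (14 mm above the table as it lies); +x along the shank to the tip, +z up. Shank 8 x 8 mm square, x = 0 to 30 mm, then a tapered nose to x = 38 mm (6.4 mm across). A wire ring is hinged on the head along y at x = -5, z = 0 mm.
- pin_grip (a point): Where to grip the linchpin's head: on the shank's axis, 28 mm behind the shoulder (x = -28 mm of the pin), axes as the pin. The head is a block 40 mm long (x = -40 to 0 mm of the pin), 22 mm wide (y = +-11) and 28 mm tall (z = +-14). Gripped across y here the fingers clear the ring's legs, which stand at y = +-17 mm, x = -5 mm.
- ring (a joint): Ring angle: 0 = open, legs rising 55 degrees forward from the shank's direction; grows as it swings down; 0.96 = shut, flat around the shank, crossbar just beyond the tip; counts as shut above 0.85. Over-centre spring: takes up to 4 N on the crossbar square to the legs (7 to 9 N straight down), less and less up to 0.54, springs back if let go before, snaps shut by itself beyond and stays.
- ring_bar (a point): Middle of the ring's crossbar, 49 mm from the hinge line (wire 5 mm thick, straight part 20 mm long; inside the legs 29 mm). Ring open: at x = 23, z = 40 mm of the pin; shut: x = 44, z = 0.
- stowage: Fixed hold-down: lug, 6 mm foot plate, sextant case. Origin: on the table below the middle of the lug's near face; +x is the way the pin goes in, +z up. Foot plate x = -33 to 57, y = +-35 mm; collar round the lug x = -6 to 30, y = +-16, top at z = 16 mm. The orange case stands to the right: x = -100 to 140, y = -320 to -110, 100 mm tall; its open lid rises to 310 mm, y = -395 to -310.
- lug_foot (a point): Same point and axes as stowage. The steel lug is a block x = 0 to 24, y = +-10 mm. A square eye, 9.2 mm clear, mouth chamfered 1 mm, runs through it along x at y = 0, its axis 16 mm below the lug's flat top. The lug is screwed up or down unmeasured: eye axis 38 to 54 mm above the table (top 54 to 70); no reading tells it, it can be felt; it does not yield.
- filter: Spare blue glass filter in a black round frame, 48 mm across, 6 mm thick, with a small tab, lying flat. Origin: centre of its underside. Not to be moved.
- hex_key: Steel L-shaped hex key, 6 mm thick, long arm 80 mm along its y, lying flat; origin at the middle of the long arm, on the table. Not to be moved.
- mirror_tool: White nylon mirror adjusting tool lying along its x from -45 mm (14 mm thick handle) to 30 mm (6 mm shaft), origin on the table at the handle's front end. Not to be moved.
There are look-alikes about, which are no part of the job. Of the things that look like the pin, the largest one is meant.

How it is judged:
On the way, in this order (a step that is already met when the one before it is completed fails the run):
1. the pin is through the eye with its head home against the lug, the ring still open (x of pin in the frame of stowage between -0.004 and 0.002 m and y of pin in the frame of stowage between -0.003 and 0.003 m and z of pin in the frame of stowage between 0.035 and 0.0565 m and angle between the x axis of pin and the x axis of stowage, either way round below 0.12 rad and value of joint ring below 0.3 rad), for 0.2 s.
2. the ring is snapped shut over the pin's end, the pin still through the lug (x of pin in the frame of stowage between -0.008 and 0.002 m and y of pin in the frame of stowage between -0.003 and 0.003 m and z of pin in the frame of stowage between 0.035 and 0.0565 m and angle between the x axis of pin and the x axis of stowage, either way round below 0.12 rad and value of joint ring above 0.85 rad), for 0.2 s.
At the end, for the whole second after the job is handed in: The pin lies through the lug's eye, head within 8 mm of the lug's face (it was within 4 mm before the ring was swung), centred within 3 mm and within 0.12 rad of the eye's axis; the ring is shut (above 0.85 rad); the pin is released and at rest (all of step 2 and linear speed of pin below 0.01 m/s and angular speed of pin below 0.1 rad/s); the robot touches nothing.
It fails at once if the pin or its ring is forced against the lug or the stowage with more than 22 N (contact force between pin and stowage above 22 N).
It fails at once if the robot presses on the lug or stowage with more than 40 N (contact force between any of the fingers, the arm and stowage above 40 N).
It fails at once if the filter is moved more than 15 mm (distance of filter from where it was at the start of the episode above 0.015 m).
It fails at once if the hex key is moved more than 15 mm (distance of hex_key from where it was at the start of the episode above 0.015 m).
It fails at once if the mirror tool is moved more than 15 mm (distance of mirror_tool from where it was at the start of the episode above 0.015 m).
It also fails if it takes over 67 s, if anything falls off the work surface, if the arm or the gripper's body presses on something with over 40 N, if the wrist force passes 120 N, or if a joint passes its speed limit or range.

## Working session

There is one attempt and no reset: what is moved stays moved. The work goes in short steps, Python scripts to look and compute and a shell command to move; the robot and the scene stay as the last step left them, time stands still between calls to the robot, and variables do not carry over. Pictures are saved under pics/ and viewed, and the job is handed in when it is done.

```bash
ls; mkdir -p pics
python3 - <<'E'
from bench import *
import cv2
s=observe();print(s)
for n in ["side","top","wrist"]:
    f=grab_frame(n);cv2.imwrite(f"pics/{n}0.png",f["image"][:,:,::-1])
    print(n,{k:v for k,v in f.items() if k!="image"})
print(observe()["time"])
E
```

```text
pics
{'time': 0.0, 'joints': array([ 1.03063723e+00,  3.81183700e-01,  1.29822602e+00, -1.84996456e-05,
        1.46358655e+00, -2.15303420e-01]), 'dq': array([ 0.00054456, -0.00058406, -0.00074145, -0.00056445,  0.00020426,
        0.00080746]), 'joint_torque': array([-2.41340749e-04, -4.37913287e+01, -2.24552071e+01,  7.13310717e-02,
        3.52981710e-02, -7.71982968e-05]), 'tcp_pos': array([0.17541165, 0.52099456, 0.23815609]), 'eef_rot': array([ 1.61713539e-01,  9.86837493e-01, -6.55722660e-04, -2.50287066e-04]), 'force': array([-0.51232176,  0.41479988, -0.23588896]), 'torque': array([-0.00925632, -0.04814749, -0.0091374 ]), 'opening': 1.0036440701425355}
side {'fx': 470.5733993512491, 'fy': 470.5733993512491, 'cx': 250.9968220925582, 'cy': 189.84505354223325, 'distortion': array([-0.15618827,  0.        ,  0.        ,  0.        ,  0.        ]), 'rvec': array([ 0.29133264, -2.73894804,  1.3113486 ]), 'tvec': array([0.52606325, 0.02801448, 0.86536562])}
top {'fx': 457.5648268810245, 'fy': 457.5648268810245, 'cx': 253.87861127204067, 'cy': 192.84481056550686, 'distortion': array([0.05988354, 0.        , 0.        , 0.        , 0.        ]), 'rvec': array([ 2.10387057, -2.10511506,  0.230812  ]), 'tvec': array([0.13074519, 0.52049848, 0.72744254])}
wrist {'fx': 319.62060637085455, 'fy': 319.62060637085455, 'cx': 254.8050180815267, 'cy': 193.4480287706376, 'distortion': array([-0.04477698,  0.        ,  0.        ,  0.        ,  0.        ]), 'tool_from_camera': array([[-7.28977029e-05, -9.57280293e-01, -2.89161607e-01,
         7.41954440e-02],
       [ 9.99999866e-01, -2.18263199e-04,  4.70468286e-04,
        -7.52707394e-04],
       [-5.13483356e-04, -2.89161534e-01,  9.57280180e-01,
        -1.45301070e-01],
       [ 0.00000000e+00,  0.00000000e+00,  0.00000000e+00,
         1.00000000e+00]])}
0.15
```

View pics/side0.png

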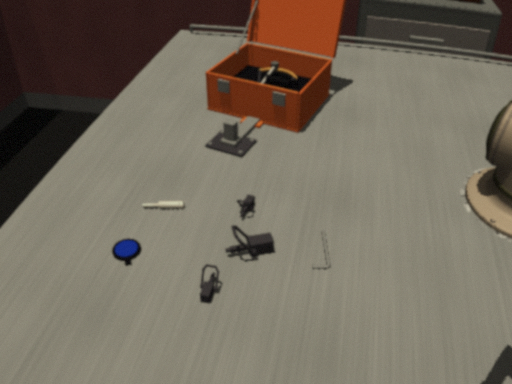

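View pics/top0.png

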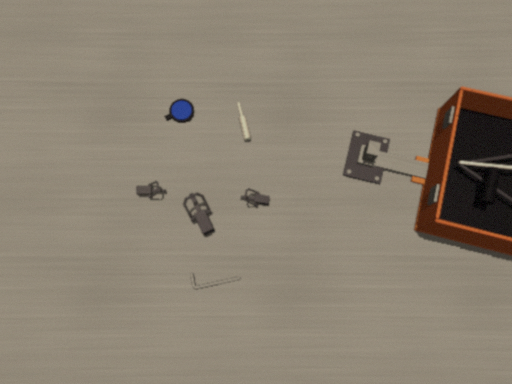

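View pics/wrist0.png

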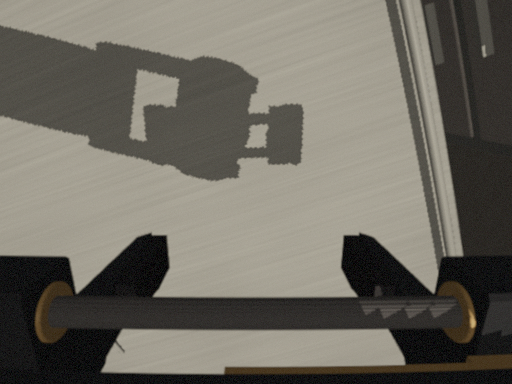

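The top view shows the large pin at about (200,213), with two smaller look-alikes at (150,190) and (257,198). The lug and its foot plate are at (367,157), the filter at (181,110), the mirror tool at (243,122) and the hex key at (215,282). I'll zoom in.

```bash
cat > h.py <<'E'
import numpy as np,cv2
from bench import *
from scipy.spatial.transform import Rotation as R
def ext(f,s=None):
    if 'rvec' in f:
        Rm=cv2.Rodrigues(np.array(f['rvec'],float))[0];t=np.array(f['tvec'],float);return Rm,t
    T=np.eye(4);T[:3,:3]=R.from_quat(s['eef_rot']).as_matrix();T[:3,3]=s['tcp_pos']
    M=np.linalg.inv(T@f['tool_from_camera']);return M[:3,:3],M[:3,3]
def K(f):return np.array([[f['fx'],0,f['cx']],[0,f['fy'],f['cy']],[0,0,1]])
def ray(f,px,s=None):
    Rm,t=ext(f,s)
    u=cv2.undistortPoints(np.array([[px]],float),K(f),f['distortion'])[0,0]
    d=Rm.T@np.array([u[0],u[1],1]);return -Rm.T@t,d/np.linalg.norm(d)
def atz(f,px,z,s=None):
    o,d=ray(f,px,s);return o+d*(z-o[2])/d[2]
def tri(rays):
    A=np.zeros((3,3));b=np.zeros(3)
    for o,d in rays:
        P=np.eye(3)-np.outer(d,d);A+=P;b+=P@o
    x=np.linalg.solve(A,b);return x,[np.linalg.norm((np.eye(3)-np.outer(d,d))@(x-o)) for o,d in rays]
def proj(f,p,s=None):
    Rm,t=ext(f,s);return cv2.projectPoints(np.array(p,float).reshape(-1,3),cv2.Rodrigues(Rm)[0],t,K(f),f['distortion'])[0].reshape(-1,2)
def crop(f,u0,v0,w,h,k,name):
    im=cv2.resize(f['image'][v0:v0+h,u0:u0+w,::-1],None,fx=k,fy=k,interpolation=cv2.INTER_CUBIC)
    im=np.clip(im.astype(float)*1.6,0,255).astype(np.uint8);cv2.imwrite('pics/'+name,im)
E
python3 - <<'E'
from h import *
import pickle
ft=grab_frame('top');fs=grab_frame('side');pickle.dump((ft,fs),open('f0.pkl','wb'))
crop(ft,160,175,120,80,6,'tpin.png');crop(ft,330,115,110,80,7,'tlug.png')
crop(fs,190,190,110,80,7,'spin.png');crop(fs,195,105,80,60,10,'slug.png')
for n,p in dict(pin=(200,213),lug=(368,154),case=(418,230)).items(): print(n,atz(ft,p,0.014))
E
```

```text
pin [0.49333867 0.22718759 0.014     ]
lug [ 0.6033932  -0.07949778  0.014     ]
case [ 0.46285771 -0.15932644  0.014     ]
```

View pics/tpin.png

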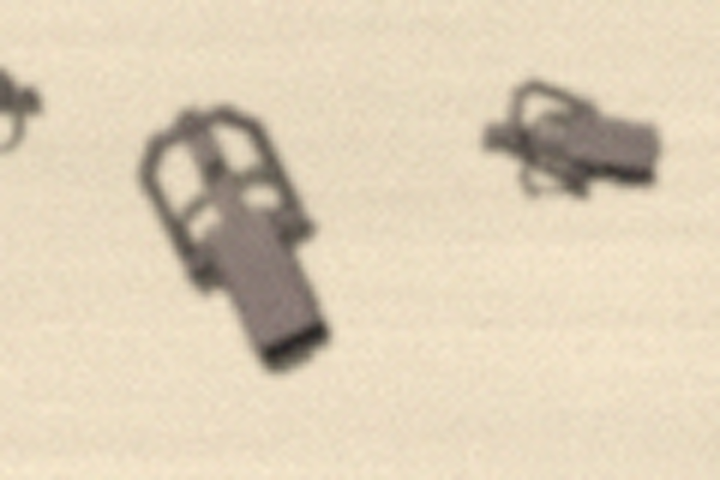

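View pics/tlug.png

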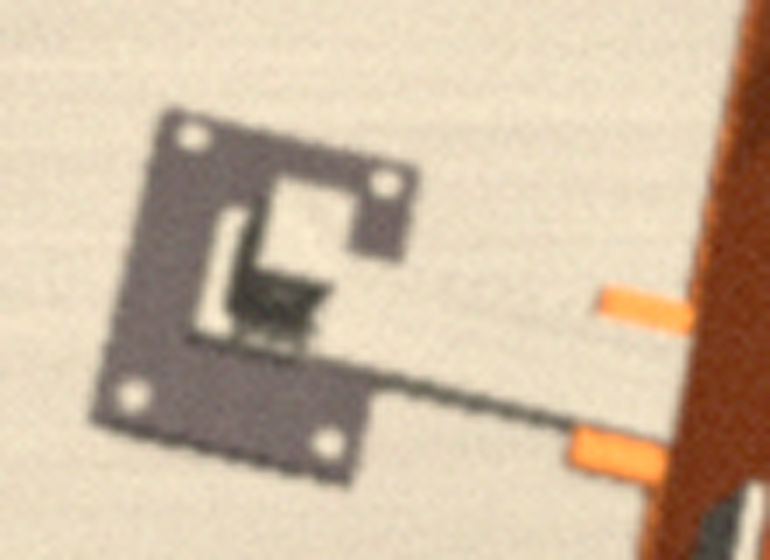

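View pics/spin.png

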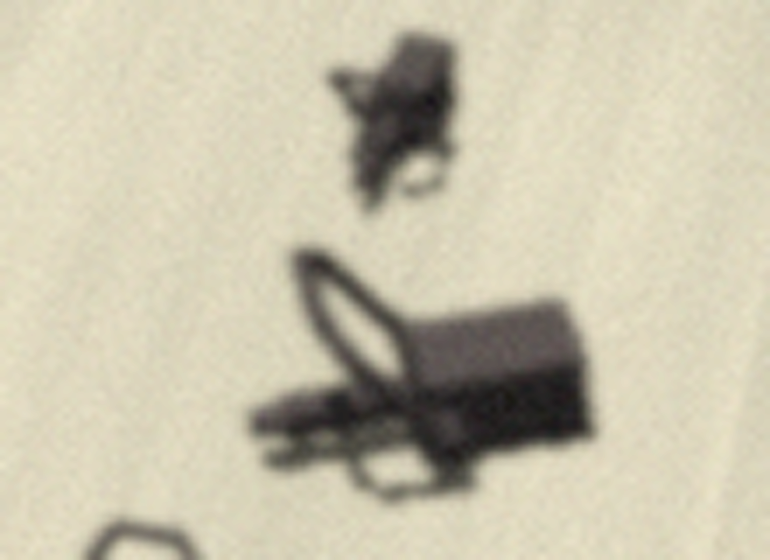

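View pics/slug.png

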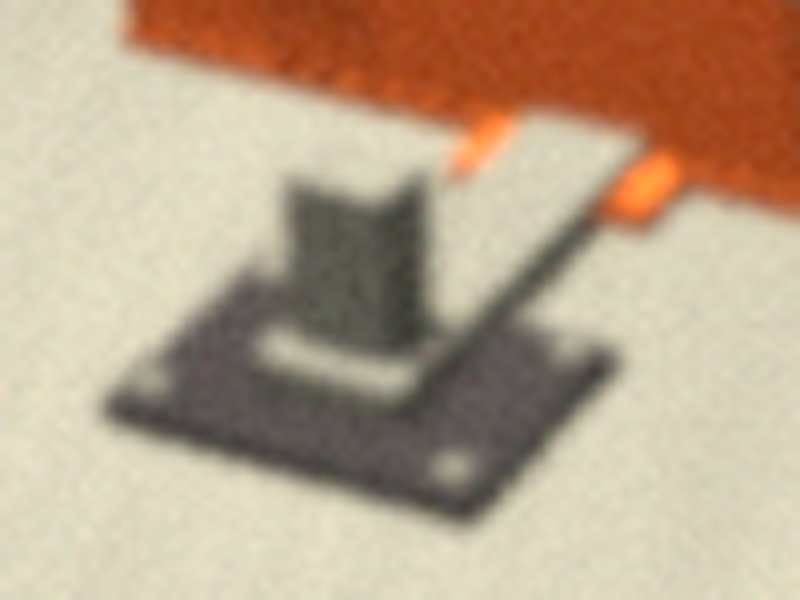

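```bash
cat > fit0.py <<'E'
from h import *
import pickle
from scipy.optimize import least_squares
ft,fs=pickle.load(open('f0.pkl','rb'))
def px(l,k,u0,v0): return [((u+.5)/k-.5+u0,(v+.5)/k-.5+v0) for u,v in l]
def fit(mt,pt,ms,ps,x0,fz=None):
    mt,ms=np.array(mt,float)/1e3,np.array(ms,float)/1e3
    def r(p):
        W=lambda m:m@R.from_euler('z',p[3]).as_matrix().T+p[:3]
        return np.r_[(proj(ft,W(mt))-pt).ravel(),(proj(fs,W(ms))-ps).ravel()]
    s=least_squares(r,x0,loss='soft_l1');print(s.x.round(4));print(r(s.x).reshape(-1,2).round(1).tolist());return s.x
# pin
mt=[(-40,11,14),(-40,-11,14),(38,0,0),(-5,17,0),(-5,-17,0)]
pt=px([(262,350),(325,320),(190,112),(205,275),(303,230)],6,160,175)
ms=[(-40,-11,14),(-40,11,14),(-40,11,-14),(38,0,0),(23,0,41)]
ps=px([(560,300),(582,370),(590,435),(258,418),(308,258)],7,190,190)
print('pin');fit(mt,pt,ms,ps,[.493,.227,.014,.4])
# plate
mt=[(57,35,6),(57,-35,6),(-33,35,6),(-33,-35,6)]
pt=px([(168,108),(417,165),(92,416),(352,482)],7,330,115)
ms=[(-33,35,6),(-33,-35,6),(57,35,6)]
ps=px([(470,515),(620,360),(105,402)],10,195,105)
print('plate')
for m in (0,1):
  try: fit(mt,pt,[(-33,35,6),(-33,-35,6),(57,35,6)] if m==0 else mt[:0]+[(-33,35,6)],ps if m==0 else ps[:1],[.6,-.08,0.,-.24])
  except Exception as e: print(e)
E
python3 fit0.py
```

```text
pin
[0.4944 0.2266 0.0135 0.4387]
[[-0.4, 1.2], [0.7, 0.8], [0.7, 0.5], [-1.0, -1.5], [0.1, -2.0], [0.6, -1.3], [1.0, -2.0], [-0.7, 0.7], [-1.4, 0.2], [-0.0, 3.3]]
plate
[ 0.5897 -0.0755 -0.0014 -0.2599]
[[-0.5, -0.1], [0.7, 0.7], [-0.1, 0.6], [0.2, 0.6], [-0.7, -0.1], [-0.7, -0.8], [-1.0, 0.4]]
[ 0.5904 -0.0756 -0.0018 -0.2529]
[[-0.8, -0.3], [0.5, 0.2], [-0.1, 0.4], [0.4, 0.2], [-0.8, -0.1]]
```

```bash
cat > go.py <<'E'
import sys
from h import *
def go(x,y,z,yaw,tilt=None):
    """yaw = heading of tool x, tool pointing down"""
    s=observe();Rc=R.from_quat(s['eef_rot'])
    Rt=R.from_matrix(np.array([[np.cos(yaw),np.sin(yaw),0],[np.sin(yaw),-np.cos(yaw),0],[0,0,-1]]))
    d=Rc.inv().apply(np.array([x,y,z])-s['tcp_pos'])*100
    w=(Rc.inv()*Rt).as_rotvec(degrees=True)
    print('t',round(s['time'],2),'shift cm',d.round(3).tolist(),'turn',w.round(2).tolist(),'tcp',s['tcp_pos'].round(4),'F',s['force'].round(1),'op',round(s['opening'],3))
if __name__=='__main__': go(*map(float,sys.argv[1:]))
E
python3 go.py 0.469 0.2147 0.15 0.435; python3 -c "
from h import *
s=observe();print(s['joints'])"
```

```text
t 0.25 shift cm [-37.599, -19.666, 8.858] turn [-0.02, 0.04, 136.46] tcp [0.1755 0.5211 0.2385] F [-0.5 -0.2  0.9] op 1.001
[ 1.03067407e+00  3.80863029e-01  1.29772971e+00 -2.57726156e-05
  1.46361765e+00 -2.15264436e-01]
```

```bash
python3 -m handwheel '[[8.8,[-18,-9.5,2],[0,0,70]],[8.8,[-37.6,-19.7,8.8],[0,0,136.4]],[8.8,[-37.6,-19.7,8.8],[0,0,136.4]],[8.8,[-37.6,-19.7,8.8],[0,0,136.4]],[8.8,[-37.6,-19.7,8.8],[0,0,136.4]],[8.8,[-37.6,-19.7,8.8],[0,0,136.4]],[8.8,[-37.6,-19.7,8.8],[0,0,136.4]],[8.8,[-37.6,-19.7,8.8],[0,0,136.4]],[8.8,[-37.6,-19.7,8.8],[0,0,136.4]],[8.8,[-37.6,-19.7,8.8],[0,0,136.4]]]'; python3 go.py 0.469 0.2147 0.15 0.435
```

```text
time: 1.08
tcp_pos: [0.4585, 0.2249, 0.1541]
eef_rot: [0.711, 0.703, 0.0, 0.0]
force: [1.0, 0.6, 0.3]
opening: 1.002
t 1.08 shift cm [-1.005, 1.059, 0.405] turn [0.0, -0.01, 64.48] tcp [0.4585 0.2249 0.1541] F [1.  0.6 0.3] op 1.002
```

```bash
python3 -m handwheel '[[8.8,[-1,1.06,0.4],[0,0,64.5]],[8.8,[-1,1.06,0.4],[0,0,64.5]],[8.8,[-1,1.06,0.4],[0,0,64.5]],[8.8,[-1,1.06,0.4],[0,0,64.5]],[8.8,[-1,1.06,0.4],[0,0,64.5]],[8.8,[-1,1.06,0.4],[0,0,64.5]],[8.8,[-1,1.06,0.4],[0,0,64.5]],[8.8,[-1,1.06,0.4],[0,0,64.5]],[8.8,[-1,1.06,0.4],[0,0,64.5]],[8.8,[-1,1.06,0.4],[0,0,64.5]]]'; python3 go.py 0.469 0.2147 0.15 0.435
python3 - <<'E'
from h import *
import pickle
s=observe();f=grab_frame('wrist');pickle.dump((s,f),open('w1.pkl','wb'));crop(f,0,0,512,384,1.5,'w1.png')
E
```

```text
time: 1.92
tcp_pos: [0.468, 0.2165, 0.1504]
eef_rot: [0.976, 0.217, -0.0, 0.0]
force: [0.6, 0.4, 0.4]
opening: 1.001
t 1.92 shift cm [0.015, 0.211, 0.035] turn [-0.0, 0.01, 0.09] tcp [0.468  0.2165 0.1504] F [0.6 0.4 0.4] op 1.001
```

View pics/w1.png

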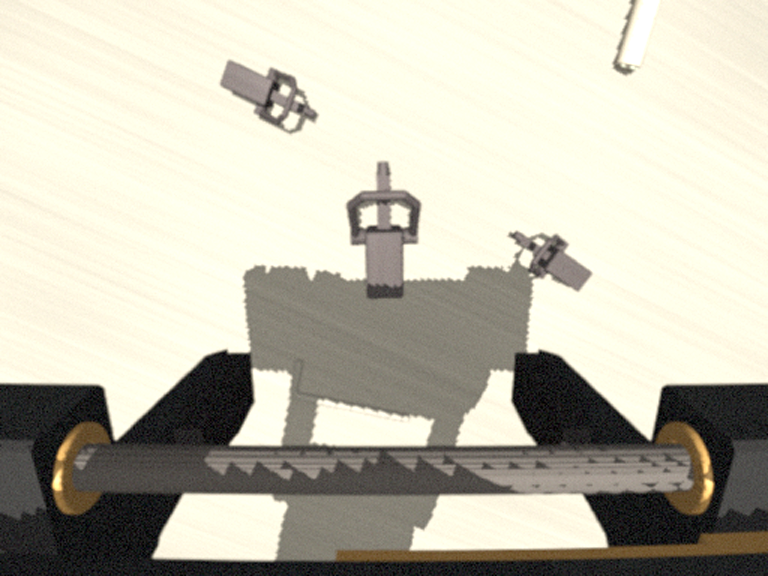

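Run:
```python
from h import *
import pickle
s,f=pickle.load(open('w1.pkl','rb'));crop(f,210,95,90,110,7,'w1z.png')
```

```text
(no output)
```

View pics/w1z.png

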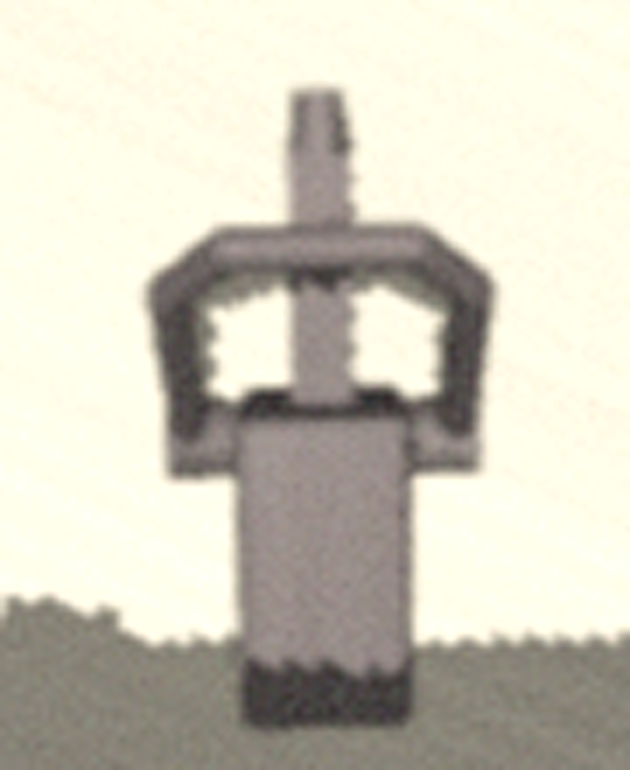

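Run:
```python
from h import *
import pickle
from scipy.optimize import least_squares
s,f=pickle.load(open('w1.pkl','rb'))
p=[((u+.5)/7-.5+210,(v+.5)/7-.5+95) for u,v in [(240,417),(409,417),(244,725),(411,725),(318,92),(322,248)]]
m=np.array([(0,11,14),(0,-11,14),(-40,11,14),(-40,-11,14),(38,0,0),(23,0,40)])/1e3
def r(x): return (proj(f,m@R.from_euler('z',x[3]).as_matrix().T+x[:3],s)-p).ravel()
a=least_squares(r,[.494,.227,.014,.43]);print(a.x.round(4),a.fun.round(1))
b=least_squares(lambda q:r([q[0],q[1],.014,q[2]]),[.494,.227,.43]);print(b.x.round(4),b.fun.round(1))
x,y,w=b.x;print('grip',x-.028*np.cos(w),y-.028*np.sin(w))
```

```text
[0.4936 0.2267 0.0077 0.4498] [-0.8 -0.   0.6 -0.3 -0.3  0.1  0.3 -0.2  0.2  0.4 -0.1  0. ]
[0.4945 0.2271 0.4498] [-1.1  0.   0.9 -0.3 -0.5  1.1  0.6  0.8  0.2 -0.7 -0.1 -0.6]
grip 0.46933393840416093 0.21496040583920145
```

```bash
python3 go.py 0.57 -0.070 0.17 -0.256
```

```text
t 1.97 shift cm [-3.074, 30.263, -1.963] turn [0.0, 0.01, 40.07] tcp [0.468  0.2166 0.1504] F [0.3 1.  0.5] op 1.003
```

```bash
python3 -m handwheel '[[0,[-3.1,30.3,-2],[0,0,40]],[0,[-3.1,30.3,-2],[0,0,40]],[0,[-3.1,30.3,-2],[0,0,40]],[0,[-3.1,30.3,-2],[0,0,40]],[0,[-3.1,30.3,-2],[0,0,40]],[0,[-3.1,30.3,-2],[0,0,40]],[0,[-3.1,30.3,-2],[0,0,40]],[0,[-3.1,30.3,-2],[0,0,40]],[0,[-3.1,30.3,-2],[0,0,40]],[0,[-3.1,30.3,-2],[0,0,40]]]' 20; python3 go.py 0.57 -0.070 0.17 -0.256
python3 -m handwheel '[[0,[0,0,0],[0,0,0]],[0,[0,0,0],[0,0,0]]]'
python3 - <<'E'
from h import *
import pickle
s=observe();print(s['tcp_pos'],s['force']);f=grab_frame('wrist');pickle.dump((s,f),open('w2.pkl','wb'));crop(f,0,0,512,384,1.5,'w2.png')
E
```

```text
time: 2.8
tcp_pos: [0.569, -0.0705, 0.17]
eef_rot: [0.992, -0.127, -0.0, -0.0]
force: [0.8, -0.4, 0.0]
opening: 0.268
t 2.8 shift cm [0.084, -0.073, 0.003] turn [-0.02, 0.06, 0.03] tcp [ 0.569  -0.0705  0.17  ] F [ 0.8 -0.4  0. ] op 0.268
time: 2.97
tcp_pos: [0.5689, -0.069, 0.1704]
eef_rot: [0.992, -0.127, -0.0, -0.0]
force: [0.0, -0.3, 0.0]
opening: 0.119
[ 0.5688623  -0.06899652  0.17043438] [ 0.01169481 -0.2866637   0.01201823]
```

View pics/w2.png

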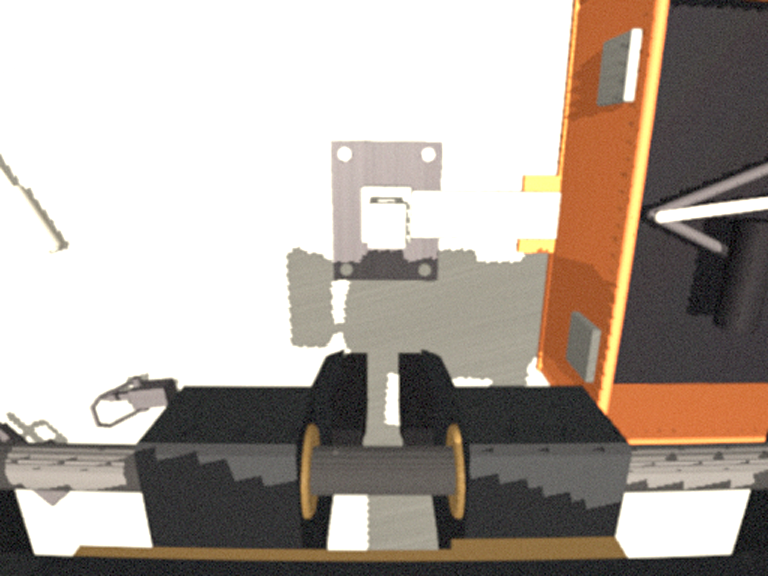

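Run:
```python
from h import *
import pickle
s,f=pickle.load(open('w2.pkl','rb'))
im=cv2.resize(f['image'][88:192,210:305,::-1],None,fx=6,fy=6,interpolation=cv2.INTER_CUBIC)
cv2.imwrite('pics/w2z.png',(255*(im/255.)**1.8).astype(np.uint8))
```

```text
(no output)
```

View pics/w2z.png

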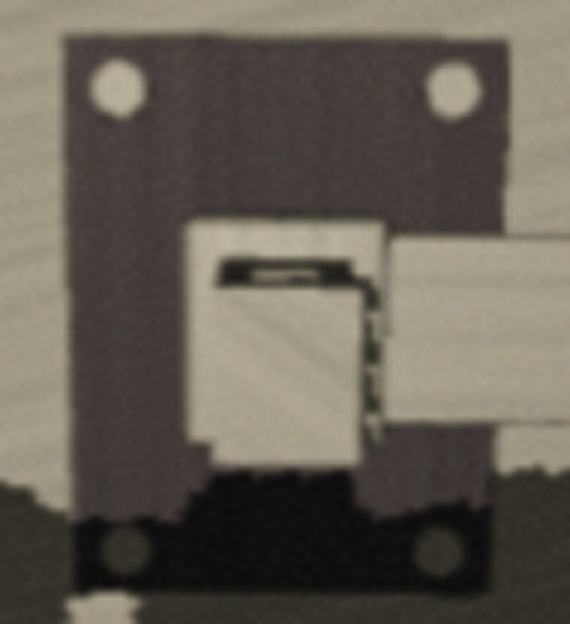

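Run:
```python
from h import *
import pickle
from scipy.optimize import least_squares
s,f=pickle.load(open('w2.pkl','rb'))
q=[(66,38),(508,40),(490,590),(77,590)]; l=[(216,288),(360,288),(360,466),(212,466)]
p=[((u+.5)/6-.5+210,(v+.5)/6-.5+88) for u,v in q+l]
def r(x,n=8,z=None):
    h=x[4]*1e3-x[2]*0
    m=np.array([(57,35,6),(57,-35,6),(-33,-35,6),(-33,35,6),(24,10,h),(24,-10,h),(0,-10,h),(0,10,h)])/1e3
    return (proj(f,m@R.from_euler('z',x[3]).as_matrix().T+x[:3],s)-p).ravel()
a=least_squares(r,[.59,-.075,0,-.256,.06]);print(a.x.round(4),a.fun.round(1))
b=least_squares(lambda q:r([q[0],q[1],0,q[2],q[3]]),[.59,-.075,-.256,.06]);print(b.x.round(4),b.fun.round(1))
c=least_squares(lambda q:r([q[0],q[1],0,q[2],q[3]])[:8],[.59,-.075,-.256,.06]);print('plate only',c.x.round(4),c.fun.round(1))
x,y,w=b.x[:3]
print('lug mid',x+.012*np.cos(w),y+.012*np.sin(w))
```

```text
[ 0.5885 -0.077  -0.0048 -0.2579  0.0601] [-0.3 -0.1  0.2 -0.1 -0.2  0.1  0.1 -0.2 -0.4  0.3  0.3  0.4 -0.2 -0.2
  0.4 -0.3]
[ 0.589  -0.077  -0.2579  0.0578] [-0.9 -0.6  0.8 -0.6  0.3  0.9 -0.4  0.7 -0.5  0.1  0.5  0.2 -0.  -0.1
  0.3 -0.2]
plate only [ 0.589  -0.0771 -0.2577  0.06  ] [-0.9 -0.6  0.8 -0.6  0.4  0.9 -0.3  0.6]
lug mid 0.6005779006414156 -0.08010276358931245
```

```bash
python3 go.py 0.6006 -0.0801 0.068 -0.258
```

```text
t 3.02 shift cm [3.341, 0.27, 10.249] turn [-0.01, 0.01, 0.21] tcp [ 0.569  -0.0691  0.1705] F [-0.4  0.1 -0.3] op 0.071
```

```bash
python3 -m handwheel '[[0,[3.34,0.27,3],[0,0,0.2]],[0,[3.34,0.27,7],[0,0,0.2]],[0,[3.34,0.27,9.2],[0,0,0.2]],[0,[3.34,0.27,10.2],[0,0,0.2]],[0,[3.34,0.27,10.2],[0,0,0.2]],[0,[3.34,0.27,10.2],[0,0,0.2]]]'; python3 go.py 0.6006 -0.0801 0.068 -0.258
```

```text
time: 3.52
tcp_pos: [0.6013, -0.0813, 0.0695]
eef_rot: [0.992, -0.129, 0.001, 0.0]
force: [0.3, -0.7, 0.1]
opening: 0.003
t 3.52 shift cm [-0.099, -0.099, 0.15] turn [0.0, -0.07, -0.09] tcp [ 0.6013 -0.0813  0.0695] F [ 0.3 -0.7  0.1] op 0.003
```

```bash
for i in 1; do python3 -m handwheel '[[0,[0,0,0.2],[0,0,0]],[0,[0,0,0.4],[0,0,0]],[0,[0,0,0.6],[0,0,0]],[0,[0,0,0.6],[0,0,0]]]'; done;  python3 -m handwheel '[[0,[0,0,0.1],[0,0,0]],[0,[0,0,0.2],[0,0,0]],[0,[0,0,0.2],[0,0,0]]]'
```

```text
time: 3.85
tcp_pos: [0.601, -0.0818, 0.0628]
eef_rot: [0.992, -0.13, 0.0, 0.0]
force: [-0.2, -0.2, 0.7]
opening: 0.005
time: 4.1
tcp_pos: [0.6009, -0.0818, 0.0603]
eef_rot: [0.992, -0.13, -0.0, -0.0]
force: [0.9, 0.1, -0.5]
opening: 0.011
```

```bash
for i in 1; do python3 -m handwheel '[[0,[0,0,0.1],[0,0,0]],[0,[0,0,0.15],[0,0,0]],[0,[0,0,0.15],[0,0,0]]]'; done
```

```text
time: 4.35
tcp_pos: [0.6009, -0.0818, 0.0588]
eef_rot: [0.992, -0.13, -0.0, -0.0]
force: [-0.2, -0.2, -0.1]
opening: 0.009
```

```bash
for i in 1; do python3 -m handwheel '[[0,[0,0,0.1],[0,0,0]],[0,[0,0,0.1],[0,0,0]]]'; done
```

```text
time: 4.52
tcp_pos: [0.6009, -0.0818, 0.0578]
eef_rot: [0.992, -0.13, -0.0, -0.0]
force: [0.3, -0.6, 0.6]
opening: 0.002
```

```bash
for i in 1; do python3 -m handwheel '[[0,[0,0,0.05],[0,0,0]],[0,[0,0,0.05],[0,0,0]]]'; done
```

```text
time: 4.68
tcp_pos: [0.601, -0.0818, 0.0575]
eef_rot: [0.992, -0.13, 0.0, 0.0]
force: [0.1, 0.6, 1.7]
opening: 0.003
```

```bash
for i in 1; do python3 -m handwheel '[[0,[0,0,0.05],[0,0,0]],[0,[0,0,0.05],[0,0,0]]]'; done
```

```text
time: 4.85
tcp_pos: [0.601, -0.0818, 0.0575]
eef_rot: [0.992, -0.13, 0.0, 0.0]
force: [-2.0, 0.4, 5.1]
opening: 0.007
```

```bash
python3 -m handwheel '[[0,[0,0,-2],[0,0,0]],[0,[0,0,-5],[0,0,0]]]'; python3 go.py 0.4693 0.2150 0.09 0.450
```

```text
time: 5.02
tcp_pos: [0.5996, -0.0814, 0.105]
eef_rot: [0.992, -0.13, -0.003, -0.001]
force: [1.1, -0.5, 0.8]
opening: 0.004
t 5.02 shift cm [-20.219, -25.28, 1.632] turn [-0.14, 0.31, -40.72] tcp [ 0.5996 -0.0814  0.105 ] F [ 1.1 -0.5  0.8] op 0.004
```

```bash
python3 -m handwheel '[[4.5,[-20.2,-25.3,1],[0,0,-40.7]],[4.5,[-20.2,-25.3,1],[0,0,-40.7]],[4.5,[-20.2,-25.3,1],[0,0,-40.7]],[4.5,[-20.2,-25.3,1],[0,0,-40.7]],[4.5,[-20.2,-25.3,1],[0,0,-40.7]],[4.5,[-20.2,-25.3,1],[0,0,-40.7]],[4.5,[-20.2,-25.3,1],[0,0,-40.7]],[4.5,[-20.2,-25.3,1],[0,0,-40.7]],[4.5,[-20.2,-25.3,1],[0,0,-40.7]],[4.5,[-20.2,-25.3,1],[0,0,-40.7]]]'
python3 -m handwheel '[[4.5,[0,0,0],[0,0,0]],[4.5,[0,0,0],[0,0,0]],[4.5,[0,0,0],[0,0,0]]]'; python3 go.py 0.4693 0.2150 0.045 0.450
python3 - <<'E'
from h import *
import pickle
s=observe();f=grab_frame('wrist');pickle.dump((s,f),open('w3.pkl','wb'));crop(f,0,0,512,384,1.5,'w3.png')
E
```

```text
time: 5.85
tcp_pos: [0.4702, 0.2159, 0.0969]
eef_rot: [0.974, 0.225, 0.0, 0.0]
force: [0.1, -0.8, -0.6]
opening: 0.512
time: 6.1
tcp_pos: [0.4715, 0.2137, 0.0969]
eef_rot: [0.975, 0.222, 0.0, 0.0]
force: [-0.2, -0.2, 0.7]
opening: 0.507
t 6.1 shift cm [-0.146, -0.215, 5.191] turn [0.01, -0.01, -0.12] tcp [0.4715 0.2137 0.0969] F [-0.2 -0.2  0.7] op 0.507
```

View pics/w3.png

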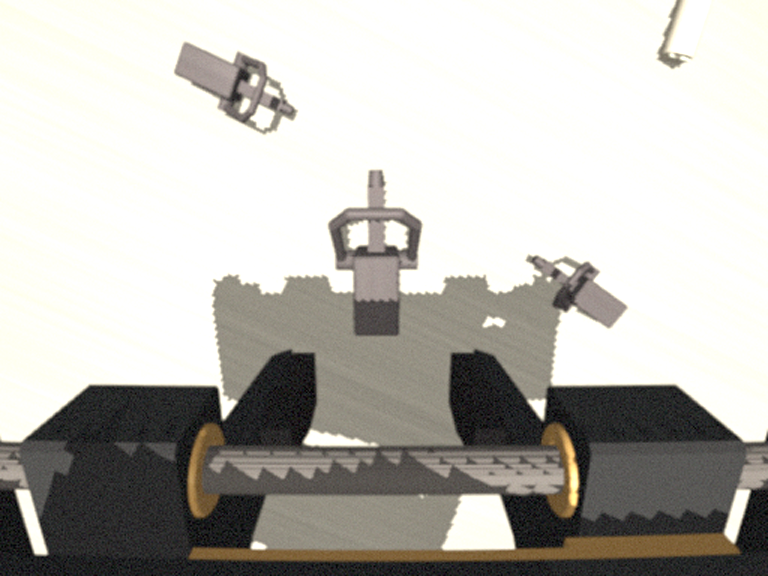

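```bash
python3 -m handwheel '[[4.5,[-0.15,-0.2,1.5],[0,0,0]],[4.5,[-0.15,-0.2,4],[0,0,0]],[4.5,[-0.15,-0.2,6.5],[0,0,0]],[4.5,[-0.15,-0.2,8],[0,0,0]],[4.5,[-0.15,-0.2,8.6],[0,0,0]],[4.5,[-0.15,-0.2,8.6],[0,0,0]]]'; python3 go.py 0.4693 0.2150 0.004 0.450
```

```text
time: 6.65
tcp_pos: [0.4685, 0.2152, 0.0099]
eef_rot: [0.975, 0.223, -0.001, -0.0]
force: [-0.1, -0.2, -0.5]
opening: 0.511
t 6.65 shift cm [0.065, 0.058, 0.59] turn [-0.03, 0.13, -0.07] tcp [0.4685 0.2152 0.0099] F [-0.1 -0.2 -0.5] op 0.511
```

```bash
python3 -m handwheel '[[4.5,[0.06,0.06,0.3],[0,0,0]],[4.5,[0.06,0.06,0.6],[0,0,0]],[4.5,[0.06,0.06,0.6],[0,0,0]],[4.5,[0.06,0.06,0.6],[0,0,0]]]'; python3 -m handwheel '[[1.8,[0,0,0],[0,0,0]],[1.8,[0,0,0],[0,0,0]],[1.8,[0,0,0],[0,0,0]],[1.8,[0,0,0],[0,0,0]],[1.8,[0,0,0],[0,0,0]],[1.8,[0,0,0],[0,0,0]],[1.8,[0,0,0],[0,0,0]],[1.8,[0,0,0],[0,0,0]]]' 40;python3 go.py 0.4693 0.2150 0.004 0.450
```

```text
time: 6.98
tcp_pos: [0.4698, 0.2156, 0.0054]
eef_rot: [0.975, 0.223, 0.0, -0.0]
force: [0.4, 0.2, -0.5]
opening: 0.509
time: 7.65
tcp_pos: [0.4695, 0.2156, 0.0051]
eef_rot: [0.975, 0.223, 0.0, -0.0]
force: [-0.3, 0.3, 3.8]
opening: 0.245
t 7.65 shift cm [-0.05, 0.046, 0.106] turn [-0.0, -0.01, -0.02] tcp [0.4695 0.2156 0.0051] F [-0.3  0.3  3.8] op 0.245
```

```bash
python3 -m handwheel '[[1.8,[0,0,-1],[0,0,0]],[1.8,[0,0,-4],[0,0,0]],[1.8,[0,0,-7],[0,0,0]],[1.8,[0,0,-7],[0,0,0]],[1.8,[0,0,-7],[0,0,0]]]';python3 go.py 0.5039 -0.0546 0.075 -0.258
python3 - <<'E'
from h import *
import pickle
s=observe();f=grab_frame('wrist');pickle.dump((s,f),open('w4.pkl','wb'));crop(f,0,0,512,384,1.5,'w4.png')
E
```

```text
time: 8.07
tcp_pos: [0.4699, 0.2157, 0.0762]
eef_rot: [0.975, 0.223, 0.001, 0.0]
force: [-0.8, -0.7, -3.2]
opening: 0.249
t 8.07 shift cm [-8.692, 25.817, 0.114] turn [-0.02, -0.16, 40.56] tcp [0.4699 0.2157 0.0762] F [-0.8 -0.7 -3.2] op 0.249
```

View pics/w4.png

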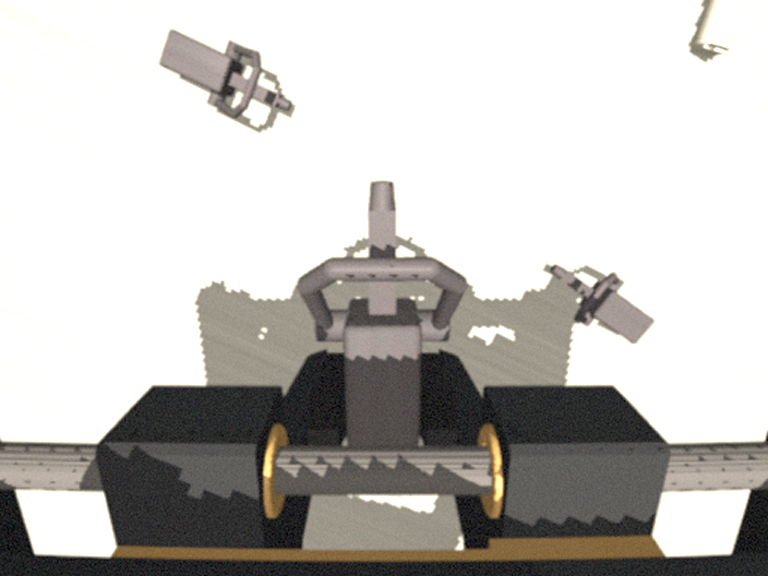

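Run:
```python
from h import *
import pickle
s,f=pickle.load(open('w4.pkl','rb'));
im=cv2.resize(f['image'][112:222,195:315,::-1],None,fx=6,fy=6,interpolation=cv2.INTER_CUBIC)
cv2.imwrite('pics/w4z.png',np.clip(im*1.3,0,255).astype(np.uint8))
```

```text
(no output)
```

View pics/w4z.png

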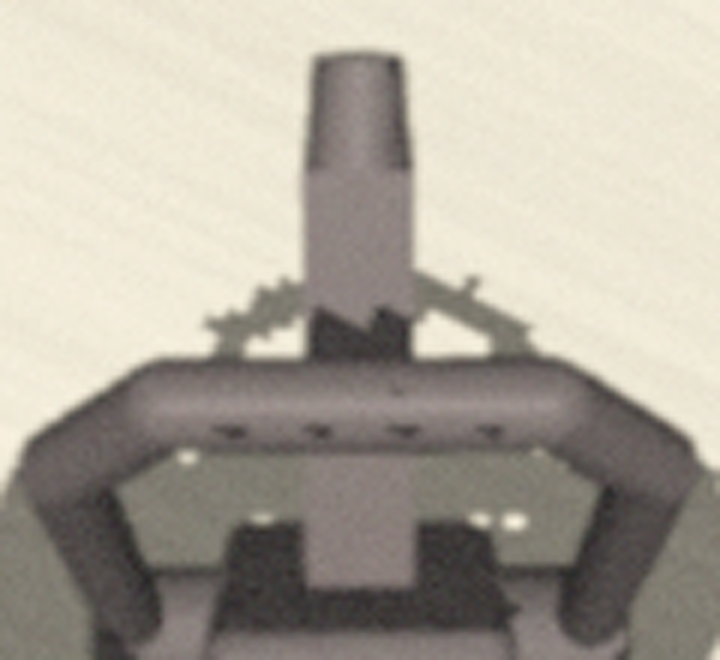

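Run:
```python
from h import *
import pickle
from scipy.optimize import least_squares
s,f=pickle.load(open('w4.pkl','rb'))
q=[(306,170),(411,170),(306,588),(416,588),(212,632),(512,632),(358,404),(359,54)]
p=np.array([((u+.5)/6-.5+195,(v+.5)/6-.5+112) for u,v in q])
m=np.array([(30,4,4),(30,-4,4),(0,4,4),(0,-4,4),(0,11,14),(0,-11,14),(23,0,40),(38,0,1.5)])/1e3
C=f['tool_from_camera'];M=np.linalg.inv(C)
def r(x,w=1):
    # pin in tool frame: x fwd, y-> -tooly, z-> -toolz
    B=np.diag([1,-1,-1.]);Q=B@R.from_euler('zyx',[x[3],x[4],x[5]]).as_matrix()
    P=(Q@m.T).T+x[:3]; 
    return (cv2.projectPoints(P,cv2.Rodrigues(M[:3,:3])[0],M[:3,3],K(f),f['distortion'])[0].reshape(-1,2)-p).ravel()
a=least_squares(r,[.028,0,-.009,0,0,0]);print(a.x.round(4),a.fun.round(1))
b=least_squares(lambda x:r([x[0],x[1],-.0089,x[2],x[3],0]),[.028,0,0,0]);print(b.x.round(4),b.fun.round(1))
b=least_squares(lambda x:r([x[0],x[1],x[4],x[2],0,0]),[.028,0,0,0,-.009]);print(b.x.round(4),b.fun.round(1))
```

```text
[ 0.0274  0.0009 -0.008   0.0053 -0.0045 -0.0004] [-0.8  0.8  1.   0.7  0.2 -0.8 -0.1 -0.9 -1.8  0.2  1.5 -0.   0.  -0.2
 -0.1  0. ]
[ 0.0276  0.0009  0.0053 -0.0037] [-0.9  0.6  1.   0.5  0.1 -0.5 -0.  -0.6 -2.   0.5  1.7  0.2  0.1 -0.2
 -0.1 -0.3]
[ 0.0274  0.0009  0.0053 -0.0537 -0.008 ] [-0.8  0.9  1.   0.8  0.2 -0.7 -0.1 -0.7 -1.8  0.2  1.5 -0.   0.1 -0.6
 -0.1  0.1]
```

```bash
python3 go.py 0.5045 -0.0539 0.075 -0.258;  python3 -m handwheel '[[1.8,[-8.6,25.9,0],[0,0,40.6]],[1.8,[-8.6,25.9,0],[0,0,40.6]],[1.8,[-8.6,25.9,0],[0,0,40.6]],[1.8,[-8.6,25.9,0],[0,0,40.6]],[1.8,[-8.6,25.9,0],[0,0,40.6]],[1.8,[-8.6,25.9,0],[0,0,40.6]],[1.8,[-8.6,25.9,0],[0,0,40.6]],[1.8,[-8.6,25.9,0],[0,0,40.6]],[1.8,[-8.6,25.9,0],[0,0,40.6]],[1.8,[-8.6,25.9,0],[0,0,40.6]]]'; python3 -m handwheel '[[1.8,[0,0,0],[0,0,0]],[1.8,[0,0,0],[0,0,0]],[1.8,[0,0,0],[0,0,0]]]'; python3 go.py 0.5045 -0.0539 0.033 -0.258
python3 - <<'E'
from h import *
import pickle
s=observe();f=grab_frame('wrist');pickle.dump((s,f),open('w5.pkl','wb'));
im=cv2.resize(f['image'][40:250,120:400,::-1],None,fx=2.8,fy=2.8,interpolation=cv2.INTER_CUBIC)
cv2.imwrite('pics/w5.png',(255*(im/255.)**1.3).astype(np.uint8))
E
```

```text
t 8.12 shift cm [-8.535, 25.799, -0.007] turn [0.0, -0.0, 40.56] tcp [0.4692 0.2155 0.0749] F [-0.7  1.  -2.6] op 0.244
time: 8.95
tcp_pos: [0.5038, -0.0543, 0.0739]
eef_rot: [0.992, -0.129, -0.001, -0.0]
force: [-0.4, 0.4, -1.9]
opening: 0.238
time: 9.2
tcp_pos: [0.5045, -0.0541, 0.0748]
eef_rot: [0.992, -0.128, -0.0, -0.0]
force: [-0.5, -0.9, -2.1]
opening: 0.245
t 9.2 shift cm [-0.005, -0.017, 4.183] turn [-0.0, 0.02, 0.04] tcp [ 0.5045 -0.0541  0.0748] F [-0.5 -0.9 -2.1] op 0.245
```

View pics/w5.png

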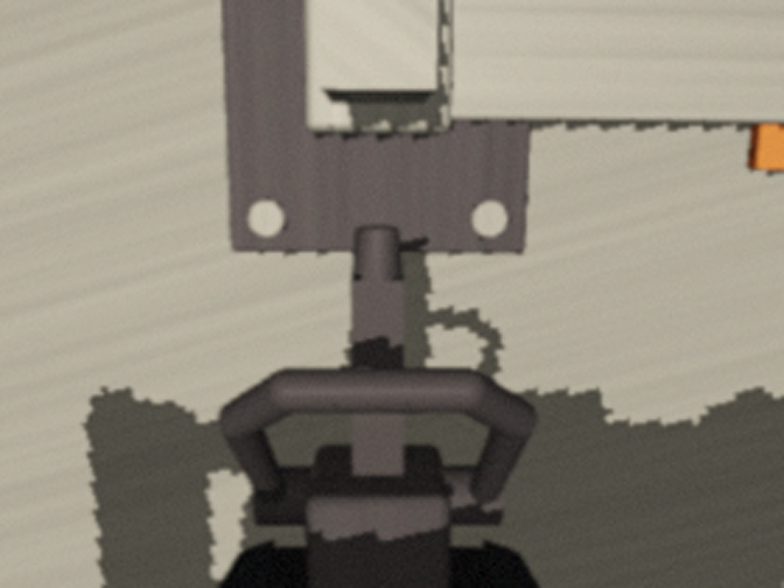

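```bash
python3 -m handwheel '[[1.8,[0,0,1.5],[0,0,0]],[1.8,[0,0,3.2],[0,0,0]],[1.8,[0,0,4.2],[0,0,0]],[1.8,[0,0,4.2],[0,0,0]],[1.8,[0,0,4.2],[0,0,0]],[1.8,[0,0,4.2],[0,0,0]]]'; python3 go.py 0.5045 -0.0539 0.033 -0.258
python3 - <<'E'
from h import *
import pickle
s=observe();f=grab_frame('side');
crop(f,180,90,110,85,7,'s6.png')
f=grab_frame('wrist');pickle.dump((s,f),open('w6.pkl','wb'));
im=cv2.resize(f['image'][0:250,120:400,::-1],None,fx=2.4,fy=2.4,interpolation=cv2.INTER_CUBIC)
cv2.imwrite('pics/w6.png',(255*(im/255.)**1.3).astype(np.uint8))
E
```

```text
time: 9.75
tcp_pos: [0.505, -0.055, 0.0336]
eef_rot: [0.992, -0.129, 0.001, 0.0]
force: [-1.2, -0.0, -1.2]
opening: 0.249
t 9.75 shift cm [-0.079, -0.089, 0.056] turn [0.0, -0.06, -0.03] tcp [ 0.505  -0.055   0.0336] F [-1.2 -0.  -1.2] op 0.249
```

View pics/w6.png

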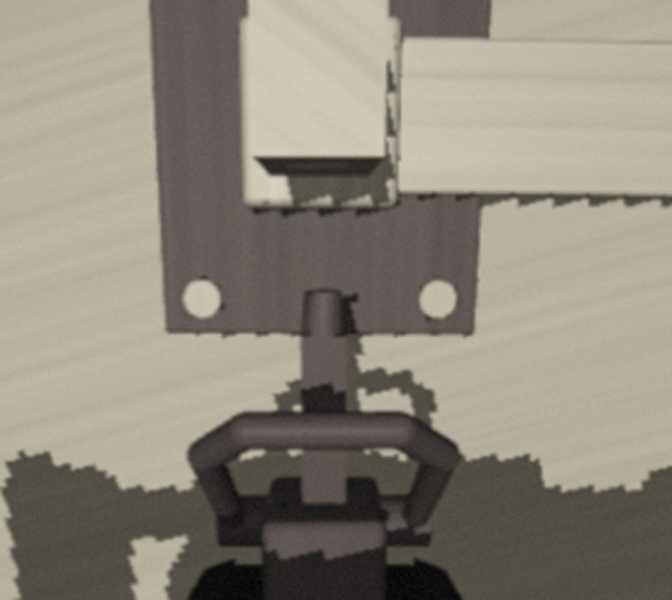

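View pics/s6.png

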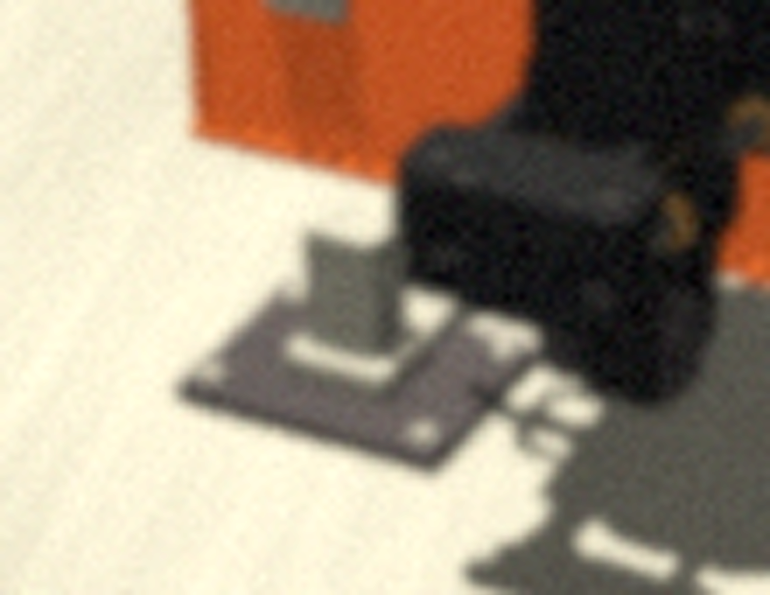

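```bash
python3 -m handwheel '[[1.8,[0,0,0.03],[0,0,0]],[1.8,[0,0,0.03],[0,0,0]],[1.8,[0,0,0.03],[0,0,0]]]'; python3 go.py 0.5045 -0.0539 0.033 -0.258
```

```text
time: 10.1
tcp_pos: [0.5048, -0.0551, 0.0329]
eef_rot: [0.992, -0.129, 0.0, 0.0]
force: [-0.9, -0.1, -1.2]
opening: 0.248
t 10.1 shift cm [-0.055, -0.106, -0.015] turn [0.0, -0.03, -0.05] tcp [ 0.5048 -0.0551  0.0329] F [-0.9 -0.1 -1.2] op 0.248
```

```bash
python3 -m handwheel '[[1.8,[0,-0.1,0],[0,0,0]],[1.8,[0.6,-0.1,0],[0,0,0]],[1.8,[1.2,-0.1,0],[0,0,0]],[1.8,[1.6,-0.1,0],[0,0,0]],[1.8,[1.6,-0.1,0],[0,0,0]],[1.8,[1.6,-0.1,0],[0,0,0]]]'; python3 go.py 0.52 -0.0580 0.033 -0.258
python3 - <<'E'
from h import *
import pickle
s=observe()
x,y,w=.589,-.077,-.258;d=s['tcp_pos'][:2]-[x,y];c,sn=np.cos(w),np.sin(w);print('stow xy mm',1e3*(c*d[0]+sn*d[1]),1e3*(-sn*d[0]+c*d[1]))
f=grab_frame('wrist');pickle.dump((s,f),open('w7.pkl','wb'));
im=cv2.resize(f['image'][0:250,120:400,::-1],None,fx=2.4,fy=2.4,interpolation=cv2.INTER_CUBIC)
cv2.imwrite('pics/w7.png',(255*(im/255.)**1.3).astype(np.uint8))
E
```

```text
time: 10.6
tcp_pos: [0.5206, -0.0582, 0.0325]
eef_rot: [0.992, -0.129, -0.0, -0.0]
force: [0.8, 0.2, -1.9]
opening: 0.246
t 10.6 shift cm [-0.062, -0.007, -0.053] turn [-0.0, 0.01, -0.05] tcp [ 0.5206 -0.0582  0.0325] F [ 0.8  0.2 -1.9] op 0.246
stow xy mm -70.94550743786613 0.6967119689028738
```

View pics/w7.png

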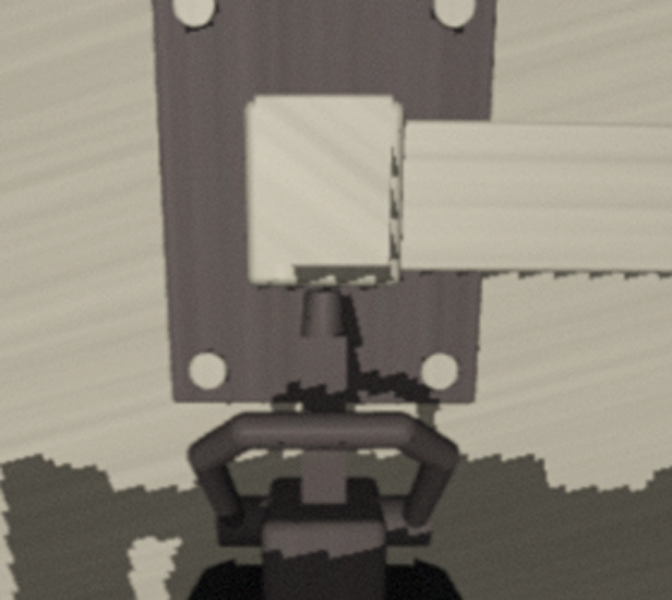

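```bash
python3 -m handwheel '[[1.8,[0.2,0,-0.04],[0,0,0]],[1.8,[0.4,0,-0.04],[0,0,0]],[1.8,[0.6,0,-0.04],[0,0,0]],[1.8,[0.7,0,-0.04],[0,0,0]],[1.8,[0.7,0,-0.04],[0,0,0]]]'; python3 go.py 0.5266 -0.060 0.033 -0.258;python3 -m handwheel '[[1.8,[0.1,0,0],[0,0,0]],[1.8,[0.2,0,0],[0,0,0]],[1.8,[0.2,0,0],[0,0,0]]]'; python3 go.py 0.5266 -0.060 0.033 -0.258
```

```text
time: 11.07
tcp_pos: [0.5274, -0.06, 0.033]
eef_rot: [0.992, -0.129, 0.0, 0.0]
force: [0.5, 0.1, -1.7]
opening: 0.249
t 11.07 shift cm [-0.079, 0.016, 0.002] turn [0.0, -0.01, -0.05] tcp [ 0.5274 -0.06    0.033 ] F [ 0.5  0.1 -1.7] op 0.249
time: 11.32
tcp_pos: [0.5292, -0.0605, 0.033]
eef_rot: [0.992, -0.129, 0.0, 0.0]
force: [-1.1, -0.5, -1.5]
opening: 0.249
t 11.32 shift cm [-0.269, 0.017, 0.003] turn [0.0, -0.01, -0.05] tcp [ 0.5292 -0.0605  0.033 ] F [-1.1 -0.5 -1.5] op 0.249
```

```bash
cat > st.py <<'E'
from h import *
s=observe();x,y,w=.589,-.077,-.258;d=s['tcp_pos'][:2]-[x,y];c,sn=np.cos(w),np.sin(w)
F=s['force'];print('t',round(s['time'],2),'TCP stow mm',round(1e3*(c*d[0]+sn*d[1]),2),round(1e3*(-sn*d[0]+c*d[1]),2),round(1e3*s['tcp_pos'][2],2),'F stow',round(c*F[0]+sn*F[1],1),round(-sn*F[0]+c*F[1],1),round(F[2],1),'T',s['torque'].round(2),'op',round(s['opening'],3))
E
python3 st.py
python3 -m handwheel '[[1.8,[0.1,0,0],[0,0,0]],[1.8,[0.2,0,0],[0,0,0]],[1.8,[0.3,0,0],[0,0,0]],[1.8,[0.3,0,0],[0,0,0]]]' >/dev/null; python3 st.py
```

```text
t 11.32 TCP stow mm -61.98 0.68 33.03 F stow -0.9 -0.7 -1.5 T [ 0.02  0.16 -0.02] op 0.249
t 11.65 TCP stow mm -58.93 0.67 33.03 F stow -0.0 0.1 -1.9 T [0.04 0.21 0.01] op 0.243
```

```bash
python3 -m handwheel '[[1.8,[0.1,0,0],[0,0,0]],[1.8,[0.2,0,0],[0,0,0]],[1.8,[0.3,0,0],[0,0,0]],[1.8,[0.3,0,0],[0,0,0]]]' >/dev/null; python3 st.py
```

```text
t 11.98 TCP stow mm -56.05 0.72 32.95 F stow 0.3 0.1 -3.4 T [0.01 0.19 0.09] op 0.242
```

```bash
python3 -m handwheel '[[1.8,[0.1,0,0.03],[0,0,0]],[1.8,[0.2,0,0.03],[0,0,0]],[1.8,[0.3,0,0.03],[0,0,0]],[1.8,[0.3,0,0.03],[0,0,0]]]' >/dev/null; python3 st.py
```

```text
t 12.32 TCP stow mm -52.85 0.66 32.77 F stow 0.6 0.7 -2.1 T [ 0.02  0.22 -0.01] op 0.242
```

```bash
python3 -m handwheel '[[1.8,[0.2,0,0],[0,0,0]],[1.8,[0.4,0,0],[0,0,0]],[1.8,[0.6,0,0],[0,0,0]],[1.8,[0.6,0,0],[0,0,0]]]' >/dev/null; python3 st.py
```

```text
t 12.65 TCP stow mm -46.67 0.64 32.74 F stow 0.2 -0.5 -2.1 T [ 0.07  0.23 -0.  ] op 0.245
```

```bash
python3 -m handwheel '[[1.8,[0.2,0,0],[0,0,0]],[1.8,[0.4,0,0],[0,0,0]],[1.8,[0.6,0,0],[0,0,0]],[1.8,[0.6,0,0],[0,0,0]]]' >/dev/null; python3 st.py
```

```text
t 12.98 TCP stow mm -40.71 0.66 32.74 F stow -0.6 -0.6 -2.7 T [ 0.01  0.2  -0.01] op 0.249
```

```bash
python3 -m handwheel '[[1.8,[0.2,0,0],[0,0,0]],[1.8,[0.4,0,0],[0,0,0]],[1.8,[0.6,0,0],[0,0,0]],[1.8,[0.8,0,0],[0,0,0]],[1.8,[0.8,0,0],[0,0,0]]]' >/dev/null; python3 st.py
```

```text
t 13.4 TCP stow mm -32.72 0.66 32.73 F stow 0.0 -0.2 -1.4 T [-0.01  0.21  0.06] op 0.249
```

```bash
python3 -m handwheel '[[1.8,[0.1,0,0],[0,0,0]],[1.8,[0.2,0,0],[0,0,0]],[1.8,[0.3,0,0],[0,0,0]],[1.8,[0.3,0,0],[0,0,0]]]' >/dev/null; python3 st.py
```

```text
t 13.73 TCP stow mm -29.99 0.64 32.71 F stow -0.6 -0.7 -2.0 T [ 0.03  0.18 -0.01] op 0.245
```

Now I'll advance in 1 mm steps until the head touches the lug.

```bash
python3 -m handwheel '[[1.8,[0.1,0,0],[0,0,0]],[1.8,[0.1,0,0],[0,0,0]]]' >/dev/null; python3 st.py
```

```text
t 13.9 TCP stow mm -29.02 0.68 32.73 F stow -0.7 -0.0 -2.3 T [ 0.01  0.22 -0.01] op 0.243
```

```bash
python3 -m handwheel '[[1.8,[0.1,0,0],[0,0,0]],[1.8,[0.1,0,0],[0,0,0]]]' >/dev/null; python3 st.py
```

```text
t 14.07 TCP stow mm -28.01 0.67 32.74 F stow 0.4 1.1 -2.3 T [0.   0.21 0.  ] op 0.246
```

```bash
python3 -m handwheel '[[1.8,[0.07,0,0],[0,0,0]],[1.8,[0.07,0,0],[0,0,0]]]' >/dev/null; python3 st.py
```

```text
t 14.23 TCP stow mm -27.9 0.71 32.63 F stow -2.9 0.2 0.6 T [ 0.1   0.55 -0.06] op 0.244
```

```bash
python3 -m handwheel '[[1.8,[0.02,0,0],[0,0,0]],[1.8,[0.02,0,0],[0,0,0]],[1.8,[0.02,0,0],[0,0,0]],[1.8,[0.02,0,0],[0,0,0]]]' >/dev/null; python3 st.py
python3 - <<'E'
from h import *
f=grab_frame('wrist')
im=cv2.resize(f['image'][0:250,120:400,::-1],None,fx=2.4,fy=2.4,interpolation=cv2.INTER_CUBIC)
cv2.imwrite('pics/w8.png',(255*(im/255.)**1.2).astype(np.uint8))
E
```

```text
t 14.57 TCP stow mm -27.84 0.7 32.63 F stow -4.8 0.2 1.8 T [ 0.13  0.94 -0.04] op 0.247
```

View pics/w8.png

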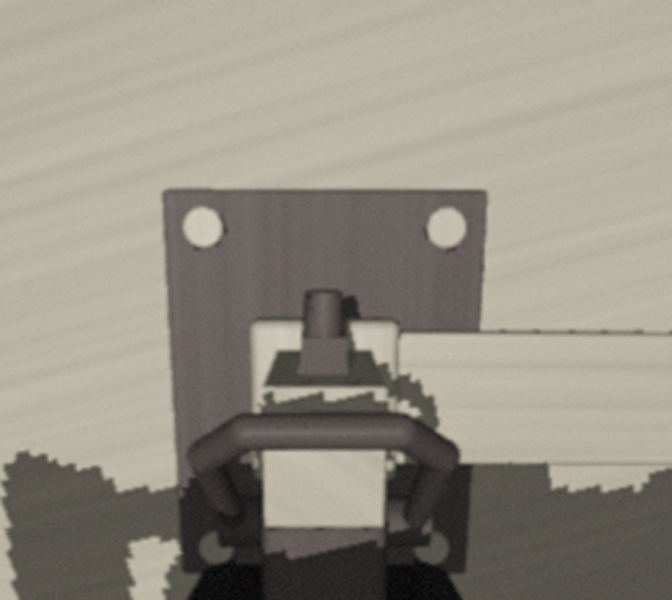

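```bash
python3 -m handwheel '[[1.8,[-0.05,0,-0.03],[0,0,0]],[1.8,[-0.05,0,-0.03],[0,0,0]],[2.6,[-0.05,0,-0.03],[0,0,0]],[3.5,[-0.05,0,-0.03],[0,0,0]],[4.5,[-0.05,0,-0.03],[0,0,0]],[4.5,[-0.05,0,-0.03],[0,0,0]],[4.5,[-0.05,0,-0.03],[0,0,0]]]' 20 >/dev/null; python3 st.py
python3 - <<'E'
from h import *
f=grab_frame('wrist')
im=cv2.resize(f['image'][0:250,120:400,::-1],None,fx=2.4,fy=2.4,interpolation=cv2.INTER_CUBIC)
cv2.imwrite('pics/w9.png',(255*(im/255.)**1.2).astype(np.uint8))
E
```

```text
t 15.2 TCP stow mm -27.44 0.63 33.21 F stow 0.4 0.1 -0.4 T [-0.03  0.16  0.03] op 0.507
```

View pics/w9.png

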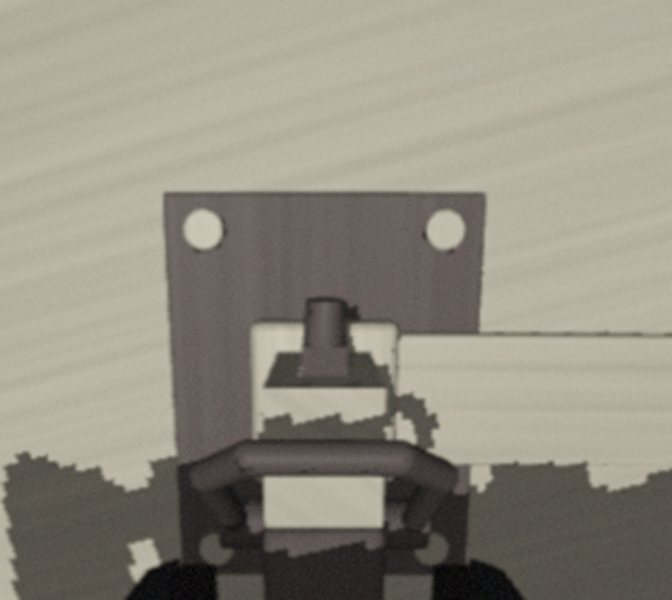

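```bash
python3 -m handwheel '[[4.5,[0,0,-3],[0,0,0]],[4.5,[0,0,-6.5],[0,0,0]],[4.5,[0,0,-9],[0,0,0]],[4.5,[0,0,-9],[0,0,0]],[4.5,[0,0,-9],[0,0,0]],[4.5,[0,0,-9],[0,0,0]]]'; python3 st.py
python3 - <<'E'
from h import *
import pickle
s=observe();f=grab_frame('wrist');pickle.dump((s,f),open('w10.pkl','wb'))
im=cv2.resize(f['image'][80:280,150:360,::-1],None,fx=3,fy=3,interpolation=cv2.INTER_CUBIC)
cv2.imwrite('pics/w10.png',(255*(im/255.)**1.1).astype(np.uint8))
f=grab_frame('side');crop(f,195,95,80,65,9,'s10.png');pickle.dump(f,open('s10.pkl','wb'))
E
```

```text
time: 15.75
tcp_pos: [0.5619, -0.0692, 0.1223]
eef_rot: [0.992, -0.129, -0.001, -0.0]
force: [0.3, 0.2, 0.4]
opening: 0.515
t 15.75 TCP stow mm -28.19 0.67 122.26 F stow 0.3 0.3 0.4 T [-0.01  0.19 -0.07] op 0.515
```

View pics/w10.png

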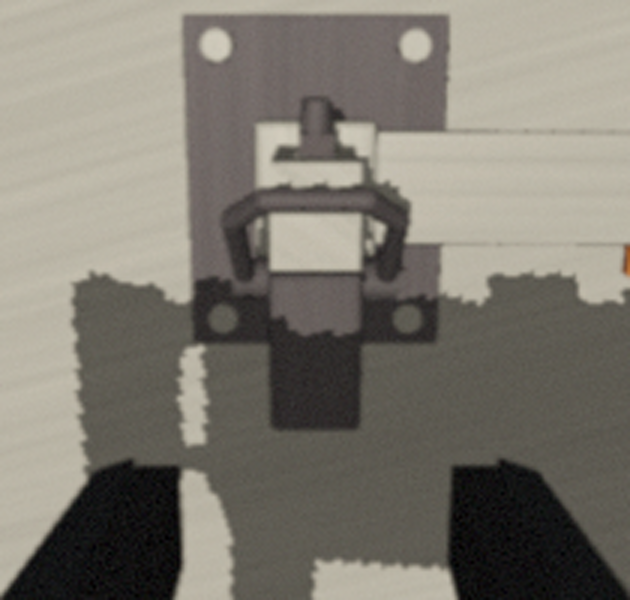

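View pics/s10.png

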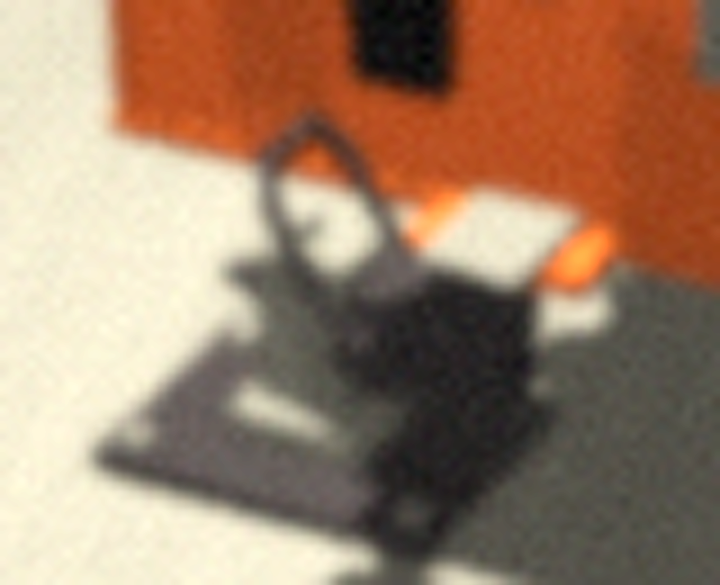

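Run:
```python
from h import *
import pickle
from scipy.optimize import least_squares
s,f=pickle.load(open('w10.pkl','rb'));fs=pickle.load(open('s10.pkl','rb'))
P=lambda u,v:((u+.5)/3-.5+150,(v+.5)/3-.5+80)
S=lambda u,v:((u+.5)/9-.5+195,(v+.5)/9-.5+95)
x0,y0,w=.589,-.077,-.258;c,sn=np.cos(w),np.sin(w)
st=lambda p:(1e3*(c*(p[0]-x0)+sn*(p[1]-y0)),1e3*(-sn*(p[0]-x0)+c*(p[1]-y0)),1e3*p[2])
x,e=tri([ray(f,P(316,201),s),ray(fs,S(290,140))]);print('bar',np.round(st(x),1),e)
# pitch fit in stow frame: pin x,z,pitch ; points in wrist view
m=np.array([(23,0,40),(38,0,3),(-40,11,14),(-40,-11,14)])/1e3
p=np.array([P(316,201),P(316,99),P(272,428),P(360,428)])
Rs=R.from_euler('z',w).as_matrix()
def r(q,z=None):
    Q=R.from_euler('y',-q[2]).as_matrix() # + = nose up
    W=(Rs@(Q@m.T+np.array([[q[0]],[q[3]],[q[1]]]))).T+[x0,y0,0]
    return (proj(f,W,s)-p).ravel()
a=least_squares(r,[0,.041,.05,0],x_scale=[.01,.01,.1,.01]);print(a.x,a.fun.round(1))
for z in (.0405,.0415): 
  b=least_squares(lambda q:r([q[0],z,q[1],q[2]]),[0,.05,0]);print(z,b.x,b.fun.round(1))
```

```text
bar [19.2 -0.2 81.6] [np.float64(0.0001331884907068342), np.float64(0.00013318849070685738)]
[-0.0008713   0.03677624  0.0795311  -0.00015537] [-0.   0.  -0.   0.  -0.2 -0.   0.2 -0. ]
0.0405 [ 0.00017295  0.09418416 -0.00015625] [-0.   0.3 -0.  -1.1 -0.4  0.5  0.4  0.4]
0.0415 [ 0.0004535   0.09817761 -0.00015649] [-0.   0.4 -0.  -1.4 -0.4  0.6  0.5  0.6]
```

```bash
cat > go2.py <<'E'
import sys
from h import *
x0,y0,w=.589,-.077,-.258;c,sn=np.cos(w),np.sin(w)
X,Y,Z,tilt=map(float,sys.argv[1:])
s=observe();Rc=R.from_quat(s['eef_rot'])
Rt=R.from_matrix(np.array([[c,sn,0],[sn,-c,0],[0,0,-1]]))*R.from_euler('y',tilt,degrees=True)
T=np.array([x0+(c*X-sn*Y)/1e3,y0+(sn*X+c*Y)/1e3,Z/1e3])
print('shift cm',(Rc.inv().apply(T-s['tcp_pos'])*100).round(3).tolist(),'turn',(Rc.inv()*Rt).as_rotvec(degrees=True).round(2).tolist(),'q',s['joints'].round(2))
E
python3 go2.py 10 0.7 135 35
```

```text
shift cm [3.829, -0.006, -1.335] turn [0.01, 35.14, -0.05] q [-0.33  0.52  1.43  0.    1.2   1.5 ]
```

```bash
python3 -m handwheel '[[0,[0.5,0,-1.3],[0,7,0]],[0,[1.5,0,-1.3],[0,14,0]],[0,[2.5,0,-1.3],[0,21,0]],[0,[3.8,0,-1.3],[0,28,0]],[0,[3.8,0,-1.3],[0,35,0]],[0,[3.8,0,-1.3],[0,35,0]],[0,[3.8,0,-1.3],[0,35,0]],[0,[3.8,0,-1.3],[0,35,0]],[0,[3.8,0,-1.3],[0,35,0]],[0,[3.8,0,-1.3],[0,35,0]]]' 20; python3 st.py; python3 go2.py 10.8 0.7 97 35
python3 - <<'E'
from h import *
f=grab_frame('wrist')
crop(f,0,0,512,384,1.4,'w11.png')
f=grab_frame('side');crop(f,170,20,150,140,4,'s11.png')
E
```

```text
time: 16.68
tcp_pos: [0.5998, -0.0792, 0.1363]
eef_rot: [0.946, -0.123, 0.298, 0.039]
force: [-0.8, -0.1, -0.1]
opening: 0.008
t 16.68 TCP stow mm 11.0 0.6 136.33 F stow -0.7 -0.3 -0.1 T [0.1  0.35 0.03] op 0.008
shift cm [-2.27, -0.01, 3.212] turn [0.02, 0.03, -0.03] q [-0.35  0.41  1.75  0.14  0.37  1.37]
```

View pics/w11.png

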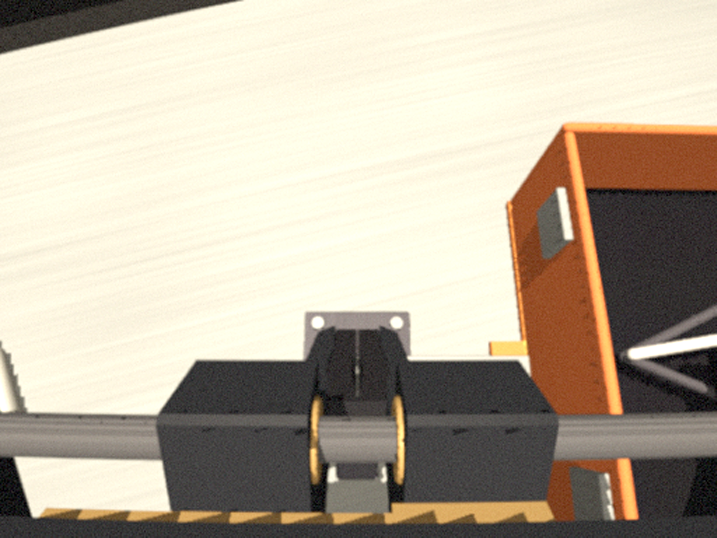

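View pics/s11.png

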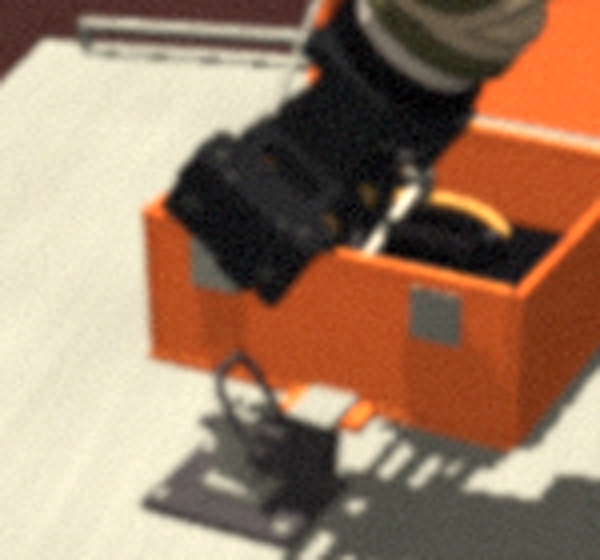

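```bash
python3 go2.py 14.4 0.7 97 27
```

```text
shift cm [-1.944, -0.01, 3.424] turn [0.02, -7.98, -0.04] q [-0.35  0.41  1.75  0.14  0.37  1.36]
```

```bash
python3 -m handwheel '[[0,[-0.5,0,0.5],[0,-4,0]],[0,[-1,0,1.5],[0,-8,0]],[0,[-1.5,0,2.5],[0,-8,0]],[0,[-1.9,0,3.4],[0,-8,0]],[0,[-1.9,0,3.4],[0,-8,0]],[0,[-1.9,0,3.4],[0,-8,0]]]' ; python3 st.py; python3 go2.py 20 0.7 84.7 27
python3 - <<'E'
from h import *
f=grab_frame('side');crop(f,170,20,150,140,4,'s12.png')
E
```

```text
time: 17.28
tcp_pos: [0.6025, -0.0799, 0.0967]
eef_rot: [0.964, -0.126, 0.231, 0.03]
force: [-0.3, -0.4, 0.6]
opening: 0.005
t 17.28 TCP stow mm 13.84 0.65 96.69 F stow -0.2 -0.4 0.6 T [ 0.06  0.34 -0.01] op 0.005
shift cm [0.007, -0.005, 1.348] turn [0.02, 0.08, -0.05] q [-0.34  0.49  1.69  0.08  0.5   1.43]
```

View pics/s12.png

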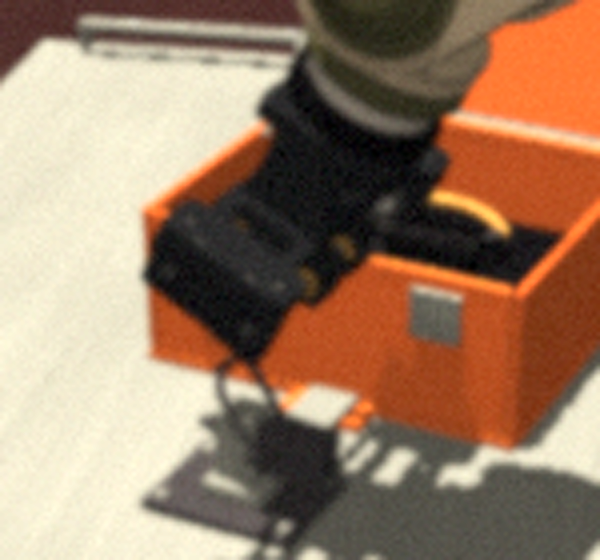

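```bash
python3 -m handwheel '[[0,[0,0,0.3],[0,0,0]],[0,[0,0,0.6],[0,0,0]],[0,[0,0,0.9],[0,0,0]],[0,[0,0,0.9],[0,0,0]]]' >/dev/null; python3 st.py;python3 -m handwheel '[[0,[0,0,0.2],[0,0,0]],[0,[0,0,0.4],[0,0,0]],[0,[0,0,0.4],[0,0,0]]]' >/dev/null; python3 st.py
```

```text
t 17.67 TCP stow mm 18.31 0.64 88.83 F stow -0.2 -0.2 -0.3 T [ 0.04  0.33 -0.03] op 0.006
t 17.92 TCP stow mm 20.33 0.62 85.58 F stow -0.2 -0.6 -0.1 T [0.02 0.34 0.01] op 0.006
```

```bash
python3 -m handwheel '[[0,[0,0,0.1],[0,0,0]],[0,[0,0,0.2],[0,0,0]],[0,[0,0,0.2],[0,0,0]]]' >/dev/null; python3 st.py;python3 -m handwheel '[[0,[0,0,0.1],[0,0,0]],[0,[0,0,0.2],[0,0,0]],[0,[0,0,0.2],[0,0,0]]]' >/dev/null; python3 st.py
python3 - <<'E'
from h import *
f=grab_frame('side');crop(f,190,60,100,100,6,'s13.png')
E
```

```text
t 18.17 TCP stow mm 21.92 0.52 84.69 F stow 1.6 -0.5 4.0 T [-0.01 -0.16 -0.02] op 0.005
t 18.42 TCP stow mm 23.26 0.49 83.53 F stow 0.6 -0.5 8.7 T [-0.14 -0.45 -0.02] op 0.002
```

View pics/s13.png

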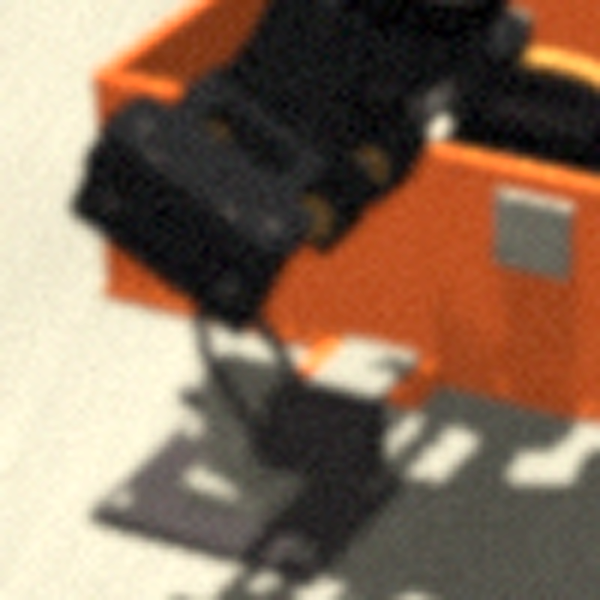

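```bash
python3 -m handwheel '[[0,[0.14,0,0.15],[0,0,0]],[0,[0.27,0,0.3],[0,0,0]],[0,[0.27,0,0.3],[0,0,0]]]' >/dev/null; python3 st.py
```

```text
t 18.72 TCP stow mm 26.42 0.59 81.4 F stow 0.9 -0.5 5.9 T [-0.05 -0.17  0.  ] op 0.003
```

```bash
python3 -m handwheel '[[0,[0.08,0,0.18],[0,0,0]],[0,[0.17,0,0.37],[0,0,0]],[0,[0.17,0,0.37],[0,0,0]]]' >/dev/null; python3 st.py; python3 -m handwheel '[[0,[0.05,0,0.21],[0,0,0]],[0,[0.1,0,0.43],[0,0,0]],[0,[0.1,0,0.43],[0,0,0]]]' >/dev/null; python3 st.py
python3 - <<'E'
from h import *
f=grab_frame('side');crop(f,190,60,100,100,6,'s14.png')
E
```

```text
t 18.97 TCP stow mm 29.59 0.55 78.75 F stow 0.9 0.8 4.5 T [-0.08 -0.21  0.08] op 0.004
t 19.22 TCP stow mm 32.17 0.56 75.05 F stow 0.0 -0.4 3.3 T [-0.03 -0.06 -0.03] op 0.008
```

View pics/s14.png

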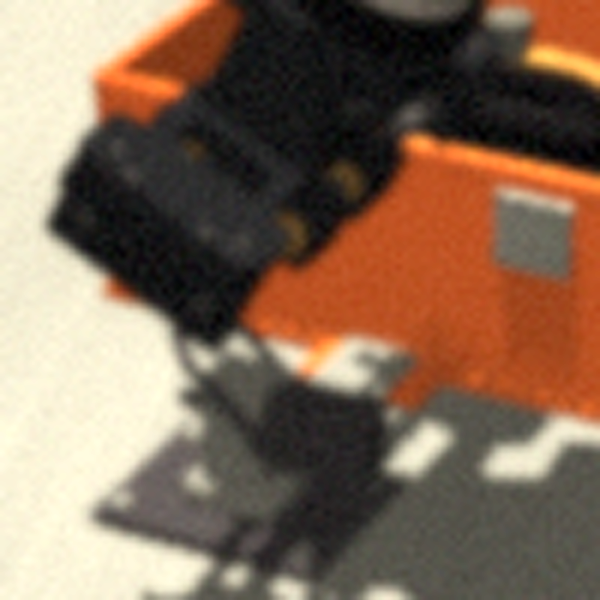

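Force is falling from 8.7 to 3.3 N as the ring swings, which matches the over-centre spring. I'll continue along the arc.

```bash
python3 -m handwheel '[[0,[0.05,0,0.22],[0,0,0]],[0,[0.09,0,0.46],[0,0,0]],[0,[0.09,0,0.46],[0,0,0]]]' >/dev/null; python3 st.py; python3 -m handwheel '[[0,[0.02,0,0.2],[0,0,0]],[0,[0.02,0,0.4],[0,0,0]],[0,[0.02,0,0.4],[0,0,0]]]' >/dev/null; python3 st.py
python3 - <<'E'
from h import *
f=grab_frame('side');crop(f,190,60,100,100,6,'s15.png')
E
```

```text
t 19.52 TCP stow mm 34.42 0.63 70.44 F stow 0.5 0.1 1.1 T [ 0.04  0.11 -0.01] op 0.005
t 19.77 TCP stow mm 36.21 0.63 66.76 F stow 0.1 -0.7 0.9 T [ 0.1   0.39 -0.01] op 0.004
```

View pics/s15.png

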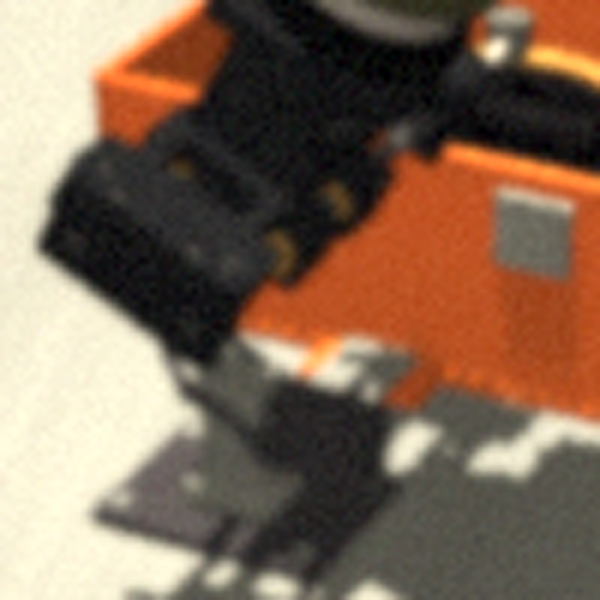

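```bash
python3 -m handwheel '[[0,[0,0,0.2],[0,0,0]],[0,[0,0,0.4],[0,0,0]],[0,[0,0,0.4],[0,0,0]]]' >/dev/null; python3 st.py
python3 - <<'E'
from h import *
f=grab_frame('side');crop(f,190,60,100,100,6,'s16.png')
E
```

```text
t 20.07 TCP stow mm 38.23 0.61 63.4 F stow -0.3 0.1 0.1 T [ 0.02  0.33 -0.01] op 0.003
```

View pics/s16.png

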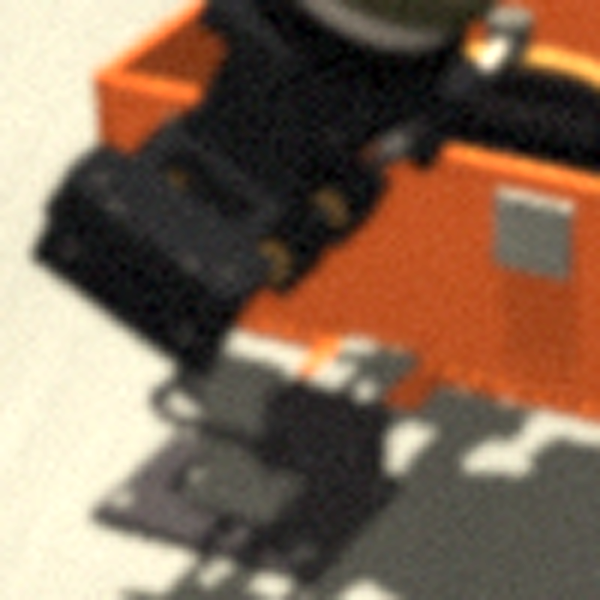

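The side picture shows the ring snapped down, with its loop around the pin tip at about (180,405), and contact force is zero. I'll retreat and check.

```bash
python3 -m handwheel '[[0,[0,0,-2],[0,0,0]],[0,[0,0,-5],[0,0,0]],[0,[0,0,-8],[0,-7,0]],[0,[0,0,-10],[0,-14,0]],[0,[-2,0,-10],[0,-21,0]],[0,[-4,0,-10],[0,-27,0]],[0,[-4,0,-10],[0,-27,0]],[0,[-4,0,-10],[0,-27,0]],[0,[-4,0,-10],[0,-27,0]]]'; python3 st.py
python3 - <<'E'
from h import *
import pickle
s=observe();f=grab_frame('wrist');pickle.dump((s,f),open('w17.pkl','wb'));crop(f,120,20,260,300,2,'w17.png')
f=grab_frame('side');crop(f,190,90,80,70,8,'s17.png');pickle.dump(f,open('s17.pkl','wb'))
E
```

```text
time: 20.87
tcp_pos: [0.5482, -0.0655, 0.1348]
eef_rot: [0.992, -0.129, 0.001, 0.0]
force: [-0.0, -0.4, -0.0]
opening: 0.003
t 20.87 TCP stow mm -42.41 0.68 134.77 F stow 0.1 -0.4 -0.0 T [0.   0.11 0.06] op 0.003
```

View pics/w17.png

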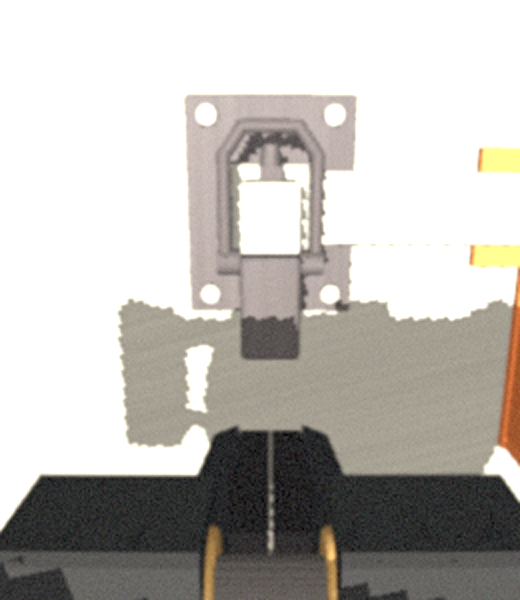

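View pics/s17.png

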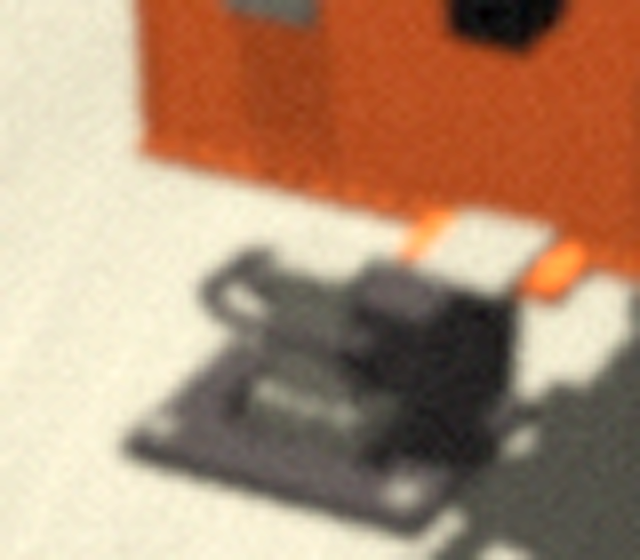

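Run:
```python
from h import *
import pickle
from scipy.optimize import least_squares
s,f=pickle.load(open('w17.pkl','rb'))
P=lambda u,v:((u+.5)/2-.5+120,(v+.5)/2-.5+20)
x0,y0,w=.589,-.077,-.258
fs=pickle.load(open('s17.pkl','rb'));c,sn=np.cos(w),np.sin(w)
x,e=tri([ray(f,P(270,126),s),ray(fs,((227+.5)/8-.5+190,(275+.5)/8-.5+90))])
print('bar stow',1e3*(c*(x[0]-x0)+sn*(x[1]-y0)),1e3*(-sn*(x[0]-x0)+c*(x[1]-y0)),1e3*x[2],e)
m=np.array([(38,0,3),(-40,11,14),(-40,-11,14),(44,0,0)])/1e3
p=np.array([P(269,145),P(242,358),P(299,358),P(270,126)])
Rs=R.from_euler('z',w).as_matrix()
def r(q):
    Q=R.from_euler('y',-q[1]).as_matrix()
    W=(Rs@(Q@m.T+np.array([[q[0]],[q[2]],[.041]]))).T+[x0,y0,0]
    return (proj(f,W,s)-p).ravel()
b=least_squares(r,[0,.05,0],x_scale=[.01,.1,.01]);print(b.x,b.fun.round(1))
```

```text
bar stow 42.58067224983468 -0.1683316933950782 41.986466095797084 [np.float64(0.00030479110409650133), np.float64(0.0003047911040963533)]
[-1.79517303e-04  2.34461420e-01  2.66321551e-05] [ 0.4  0.2 -0.2  0.  -0.2  0.  -0.1 -0.2]
```

Run:
```python
from h import *
f=grab_frame('top');crop(f,0,0,512,384,1.5,'t18.png')
```

View pics/t18.png

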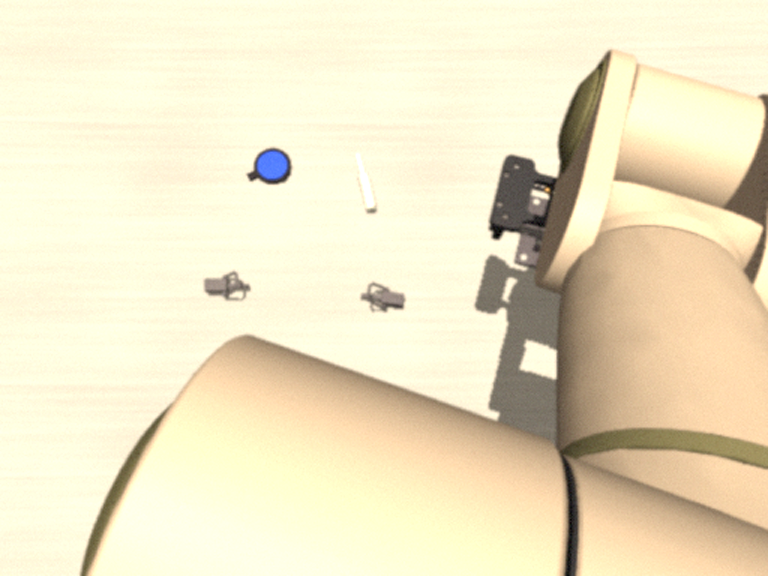

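The filter (271,165), the mirror tool (366,185) and the two small look-alikes are unmoved. The arm hides the hex key, but it was never approached. Handing in.

Run:
```python
from bench import *
s=observe();print(s['time'],s['force'].round(1),s['dq'].round(3))
print(close_job())
```

```text
21.0167 [ 0.2  0.2 -0.7] [-0.002 -0.002 -0.002 -0.001  0.005  0.001]
the job is handed in; nothing more can be done
None
```

The linchpin is through the lug with its head home, the ring is snapped shut over its end, and I handed the job in at about 21 s. I measured the pin and lug with the cameras and felt the lug's top with the shut fingers at 57.5 mm, which puts the eye at about 41.5 mm. I then gripped the head, slid the shank in until the head touched (about 3–5 N), let go, and pushed the crossbar down along its arc with the fingers tilted. That push peaked at 8.7 N and fell to zero as the ring snapped shut.

**Last checks:**
- **Ring and pin:** the pictures show the ring flat around the lug with its crossbar beyond the tip, at about x 43, z 42 mm. The head is about 0.2 mm from the lug face and centred to within about 0.2 mm.
- **Robot:** it is clear of everything, with no force reading beyond noise.
- **Other items:** the filter and the mirror tool are where they were. The hex key was hidden behind the arm in the last picture, so I did not check it, but only my approach to the pin came near it, staying about 5 cm clear.

**Disagreement:** the final camera fit gave the pin's tilt as 0.23 rad, over the 0.12 limit. I set it aside because that view from above fixes tilt poorly. A fit just after release gave 0.08–0.10 rad, and the clearance in the eye allows only about 0.055 rad.

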